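# Lay out the series-circuit practical on its board

## Task

Set up the next practical on the wooden layout board: drop the copper toroid fully home over the post in the middle, its notch turned onto the yellow key, stand the black rotary encoder upright between the post and the black terminal, and set the white porcelain fuse carrier, right way up, between the post and the red terminal, lengthways along the row. Lay the pair of grey probe tips flat behind the toroid as seen from the robot, parallel to the row. Centre each of these three on its blue spot, let go of everything, and leave the heatsink and the capacitor where they are.

Things in the scene. Friction and masses are not known exactly. Their poses are not given: they have to be found in the camera images.
- board: Fixed pale-wood board lying on the worktop, 180 x 470 mm, 6 mm thick; place and yaw vary. Origin on its underside below the middle post; x points away from the robot (behind), y along the row (black line), z up. It spans x -42 to 138, y -235 to 235 mm. Three flat blue spots, 40 mm across, at x, y = (0, 100), (0, -100) and (90, 0) mm: halfway from post to each terminal, and behind the post.
- red_terminal: Red binding post, fixed on the board on a 30 x 30 x 12 mm grey foot, 40 mm tall in all, 22 mm across. It stands at one end of the row, 200 mm from the middle post; whether left or right changes. Origin at the centre of its underside, on the board's top.
- black_terminal: Black binding post, same shape as the red one, fixed at the other end of the row, 200 mm from the middle post. Origin at the centre of its underside, on the board's top.
- spindle: Middle post, fixed on the board; origin at the centre of its underside, on the board's top. Grey round foot 40 mm across, 10 mm high; aluminium post 17 mm across up to 40 mm above the origin (last 6 mm tapered to 9 mm). Yellow key rib on the post's side along the spindle's own +x: 5 mm wide, reaching 15 mm from the axis, from the foot up to 30 mm. Its yaw varies.
- toroid: Loose copper-wound ring lying flat, 50 mm across, 20 mm high; white sleeve inside, bore 22 mm. One notch right through the sleeve along its own +x: 10 mm wide, reaching 18 mm from the axis, marked by a yellow patch on top. Origin at the centre of its underside, z up. It goes down the post only with the notch over the key; home, its origin is 10 mm above the spindle's. 63 to 126 g.
- fuse_carrier: Loose white porcelain fuse carrier: 50 mm long (its x) and 24 mm wide (its y), stepped: ends 16 mm high, middle 34 mm of the length 27 mm high. Origin at the centre of its underside, z up. 42 to 84 g.
- encoder: Loose chunky black rotary encoder: square body 30 x 30 mm, 22 mm high, steel collar and an 11 mm thick knurled steel shaft upward to 42 mm. Origin at the centre of its underside, z up. 35 to 70 g.
- probe_tips: Loose pair of grey plastic probe tips joined by a grey clip: two 10 mm barrels side by side along its x, 15 mm apart, from x = -35 mm to +29 mm with metal points to +41 mm; the clip in the middle is 26 x 26 mm and 14 mm high. Origin at the centre of the clip's underside, z up. 21 to 42 g.
- heatsink: Bystander: loose bare-aluminium finned heatsink, 40 x 30 x 26 mm. Not to be moved. Origin at the centre of its underside.
- capacitor: Bystander: loose upright green can capacitor, 24 mm across, 30 mm high, light top. Not to be moved. Origin at the centre of its underside.
Mind the look-alikes: they are no part of the job. Several things have the shape of the toroid; the one meant has the colours described above.

How it is judged (in metres and radians):
At the end, for the whole second after the job is handed in: All at rest, upright (0.12 rad). Toroid home on the post (6 mm, notch 0.3 rad, height 3 mm). On the board: fuse carrier within 114 mm of post and red, encoder of post and black, both 14 mm from the row line; probe tips 14 mm from the rear spot; fuse and tips 0.26 rad along the row (x of fuse_carrier in the frame of board between -0.014 and 0.014 m and horizontal distance between fuse_carrier and red_terminal below 0.114 m and horizontal distance between each of fuse_carrier, encoder and spindle below 0.114 m and z of fuse_carrier in the frame of board between 0.002 and 0.01 m and linear speed of each of fuse_carrier, encoder, probe_tips, toroid below 0.03 m/s and angular speed of each of fuse_carrier, encoder, probe_tips, toroid below 0.3 rad/s and angle between each of fuse_carrier, encoder, probe_tips, toroid's own z axis and vertical below 0.12 rad and angle between the x axis of each of fuse_carrier, probe_tips and the y axis of board, either way round below 0.26 rad and x of encoder in the frame of board between -0.014 and 0.014 m and horizontal distance between encoder and black_terminal below 0.114 m and z of encoder in the frame of board between 0.002 and 0.01 m and x of probe_tips in the frame of board between 0.076 and 0.104 m and y of probe_tips in the frame of board between -0.014 and 0.014 m and z of probe_tips in the frame of board between 0.002 and 0.01 m and horizontal distance between toroid and spindle below 0.006 m and angle between the x axis of toroid and the x axis of spindle, either way round below 0.3 rad and z of toroid in the frame of spindle between 0.007 and 0.013 m); the robot touches nothing.
It fails at once if the heatsink or the capacitor is shifted by more than 30 mm (distance of any of heatsink, capacitor from where it was at the start of the episode above 0.03 m).
It also fails if it takes over 96 s, if anything falls off the work surface, if the arm or the gripper's body presses on something with over 40 N, if the wrist force passes 120 N, or if a joint passes its speed limit or range.

## Robot

A 7-joint arm with a two-finger parallel gripper is mounted at the origin on the work surface. World frame = base frame: x ahead of the robot, y to its left, z up, the work surface at z = 0. Lengths are in mm, angles in rad, forces in N, time in s.
With the tool pointing down it reaches from about 350 to 900 mm from the base axis. Payload 7.2 kg.
Tool frame: the origin (TCP) lies midway between the tips of the shut fingers; the grasp point (between the pads) lies 19 mm behind it; z points along the fingers, y is the direction in which the jaws open and shut (so a half turn about z gives the same grasp; the last joint's range is limited). The gripper opens to 85 mm and grips with 20 to 120 N. Pads are 22 mm wide; open, the fingers measure 114 mm over their backs; the gripper's body (76 mm by 85 mm) begins 54 mm behind the grasp point. The pads swing forward as they close: fully open they stand 13 mm farther back than shut.
Start: joints at [-1.227, 0.411, -0.013, 1.596, 0.006, 1.134, -0.082], TCP at [250.172, 572.75, 231.297] pointing down, gripper open.
Joint ranges: [-2.95, 2.95], [-0.29, 1.99], [-1.47, 1.44], [0.14, 2.54], [-1.03, 4.17], [0.13, 1.85], [-2.86, 2.86]. Speed limits (rad/s): [2.39, 2.39, 3.01, 3.01, 3.14, 3.14, 3.14].

## Interface

Orientations are given as a unit quaternion [x, y, z, w].
In Python, from workcell import ctrl gives the robot as it stands. The module is installed in compiled form; this text tells all that it offers.
- The arm moves only by the tool move_arm, never from a script. Its argument "increments" is a list of rows, each a list of 7 numbers: the shift along the tool's x, y, z scaled (see below), then the turn, a rotation vector about the tool's x, y, z scaled (see below), then the closure, from 0 (fully open) to 1 (shut). A call has 1 to 10 rows; each row shifts and turns the commanded pose from where the row before left it, along the tool's axes as they then stand; what a row does not reach is not made up. The controller multiplies each number of a shift by 0.03 m and each number of a turn by 0.15 rad. A row lasts 1/10 s, in which the tool goes at most 50 mm and 8.59 degrees, less where a joint would pass 70% of its speed; a pose out of reach is approached as far as the arm can. A call with a number of a shift or a turn outside -1 to 1 is refused whole. A call with a gripper value outside its range is refused whole. The fingers move at their own pace and stop on an object; "force" is the grip in N (left out, the last holds). Time passes only in rows, so rows that do not move let the fingers close. It gives the time, the measured TCP pose, the force and the opening at its end, in the units of the state.
- ctrl.state(): the state, without advancing time (a new reading comes with each control period).
- ctrl.get_image(name): name is "scene" or "side" or "wrist"; returns a dict with "image" (384x512x3 uint8, red, green, blue), "fovy" (degrees; the focal length in pixels is half the picture's height over the tangent of half this angle, whatever the lens; pixels are square), "cx", "cy" (the principal point, pixels), "k1" (the pictures are not rectified: a ray, as slopes to the right and down, at radius r is drawn at 1 + k1 r^2 times it, then the intrinsics apply), "world_to_cam" (4x4, takes a point from world to camera coordinates). Camera axes: x right, y up, looking along -z (the intrinsics and any distortion apply to the point x, -y, -z); pixel columns grow to the right and rows downward; lengths in mm; the calibration is good to about 2 mm. A picture is of the moment at which its call begins. There is no depth.
- ctrl.hand_in(): hands the job in, once; it reports no verdict.
The state is a dict: "time": time; "qpos": joint angles; "qvel": joint speeds; "joint_torque": joint torques, N m; "eef_pos": TCP position; "tcp_rot": TCP orientation; "wrist_force": force on the tool from outside, world axes, zero at the start; "ft_torque": the same for the moment, N m; "opening": finger opening in mm.
Only numpy, scipy, OpenCV 4.12 (cv2) and the standard library are available. Lean on these libraries where they do the work, as an engineer would, in place of code of your own. Each camera call takes 0.05 s, during which the arm holds its last target.

## Working session

There is one attempt and no reset: what is moved stays moved. The work goes in short steps, Python scripts to look and compute and a tool call to move; the robot and the scene stay as the last step left them, time stands still between calls to the robot, and variables do not carry over. Pictures are saved under pics/ and viewed, and the job is handed in when it is done.

Besides the shell and the picture viewer there is one more tool, called after "Request:" as name([rows], argument=value, ...), one row to a line, values as JSON. move_arm: Moves the arm, as the interface text tells. Shifts and turns lie within -1 to 1; 1 stands for 0.03 m of shift or 0.15 rad of turn. Its arguments: {"type":"object","properties":{"increments":{"type":"array","items":{"type":"array","items":{"type":"number","minimum":-1,"maximum":1}}},"force":{"type":"number"}},"required":["increments"]}

```bash
mkdir -p pics; cat > h.py <<'E'
import numpy as np, cv2
from workcell import ctrl
from scipy.spatial.transform import Rotation as R
def grab(n,fn=None):
    d=ctrl.get_image(n)
    if fn: cv2.imwrite(f'pics/{fn}.png',cv2.cvtColor(d['image'],cv2.COLOR_RGB2BGR))
    return d
def f_(d): return d['image'].shape[0]/2/np.tan(np.radians(d['fovy'])/2)
def proj(d,P):
    P=np.atleast_2d(P).astype(float); T=np.array(d['world_to_cam'])
    c=P@T[:3,:3].T+T[:3,3]; s=np.c_[c[:,0]/-c[:,2],-c[:,1]/-c[:,2]]
    r2=(s**2).sum(1,keepdims=True); s=s*(1+d['k1']*r2)
    return s*f_(d)+[d['cx'],d['cy']]
def ray(d,uv):
    s0=(np.array(uv,float)-[d['cx'],d['cy']])/f_(d); s=s0.copy()
    for _ in range(30): s=s0/(1+d['k1']*(s@s))
    T=np.array(d['world_to_cam']); v=np.array([s[0],-s[1],-1.])
    return -T[:3,:3].T@T[:3,3], T[:3,:3].T@v
def at(d,uv,z):
    o,v=ray(d,uv); return o+v*(z-o[2])/v[2]
E
python3 - <<'E'
from h import *
s=ctrl.state(); print(s['time'],s['eef_pos'],s['tcp_rot'],s['opening'])
for n in ['scene','side','wrist']:
    d=grab(n,n+'0'); print(n,d['fovy'],d['cx'],d['cy'],d['k1'],np.round(ray(d,(256,192)),2).tolist())
E
```

```text
0.0 [249.98340314 572.27279612 230.43815345] [ 2.04423850e-01  9.78882113e-01 -8.27923500e-04 -1.16250187e-04] 84.90607954817332
scene 51.55830918493777 249.14736065936788 185.253620464136 -0.033817603895081004 [[1043.73, 330.97, 666.66], [-0.6, -0.33, -0.73]]
side 54.586613215318046 255.96135365947333 186.35063539098536 -0.05672953793121332 [[421.48, 627.65, 559.71], [0.09, -0.77, -0.63]]
wrist 59.029049166510255 258.4720757652092 193.9671426712816 -0.05717142023445673 [[177.52, 603.26, 373.09], [0.27, -0.13, -0.95]]
```

View pics/scene0.png

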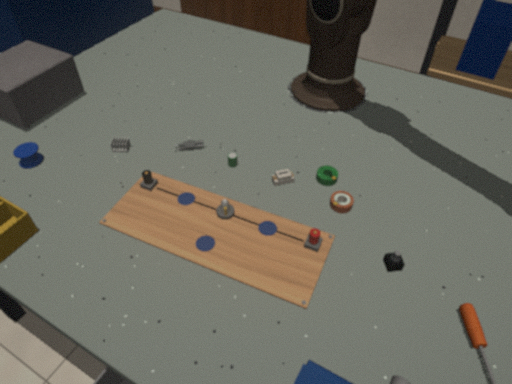

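View pics/side0.png

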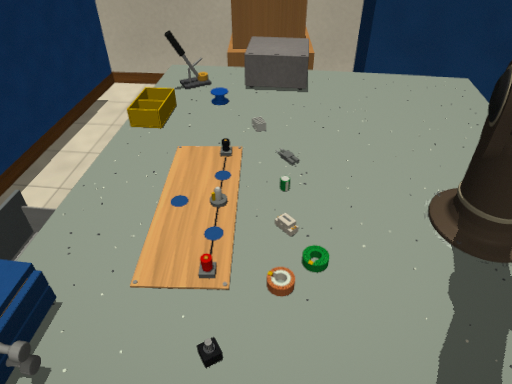

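View pics/wrist0.png

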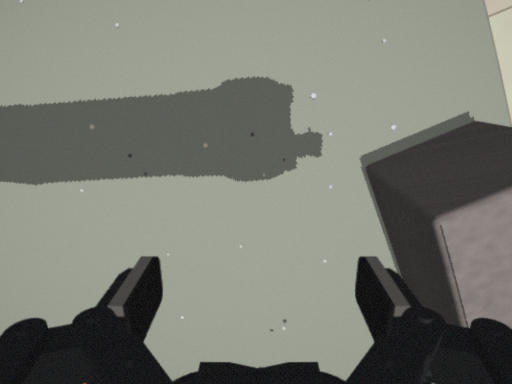

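Toroid candidates are the copper ring with the white sleeve (scene 342,201; side 281,280), the green ring (scene 327,175; side 316,258), and the blue spool-like thing (scene 27,150; side 220,96). By the description it's the copper one. I'll check it in close crops.

```bash
python3 - <<'E'
import cv2
a=cv2.imread('pics/scene0.png'); b=cv2.imread('pics/side0.png')
cv2.imwrite('pics/c1.png',cv2.resize(a[140:310,100:360],None,fx=3,fy=3,interpolation=cv2.INTER_CUBIC)[:600,:800])
cv2.imwrite('pics/c2.png',cv2.resize(b[200:370,190:340],None,fx=3.5,fy=3.5,interpolation=cv2.INTER_CUBIC))
cv2.imwrite('pics/c3.png',cv2.resize(b[100:250,140:310],None,fx=4,fy=4,interpolation=cv2.INTER_CUBIC))
E
```

```text
(no output)
```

View pics/c1.png

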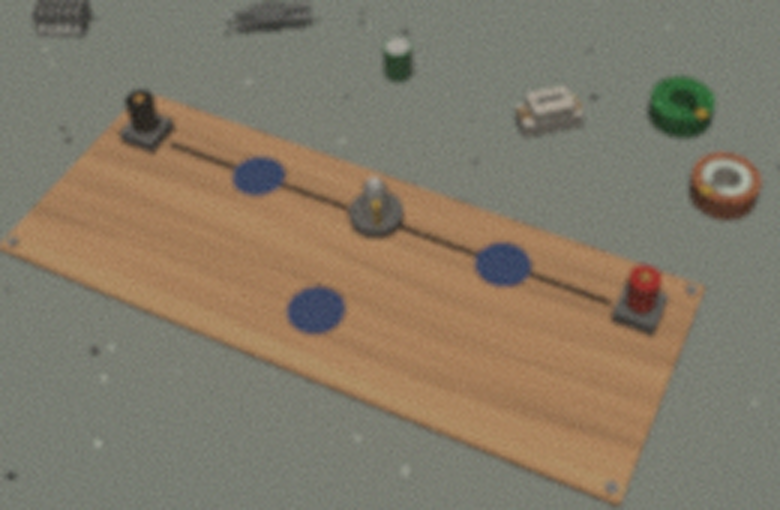

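View pics/c2.png

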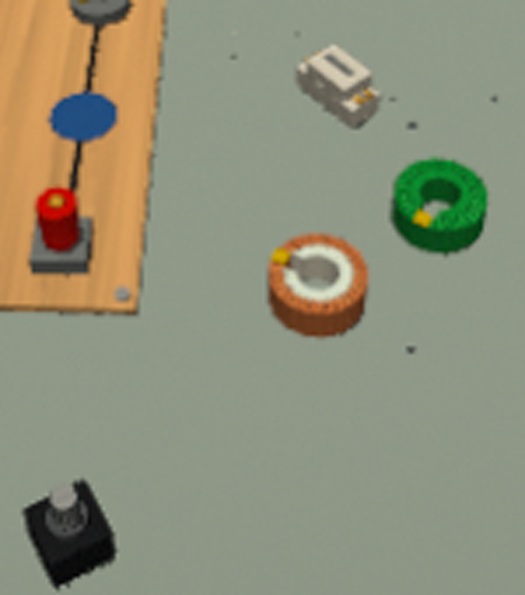

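View pics/c3.png

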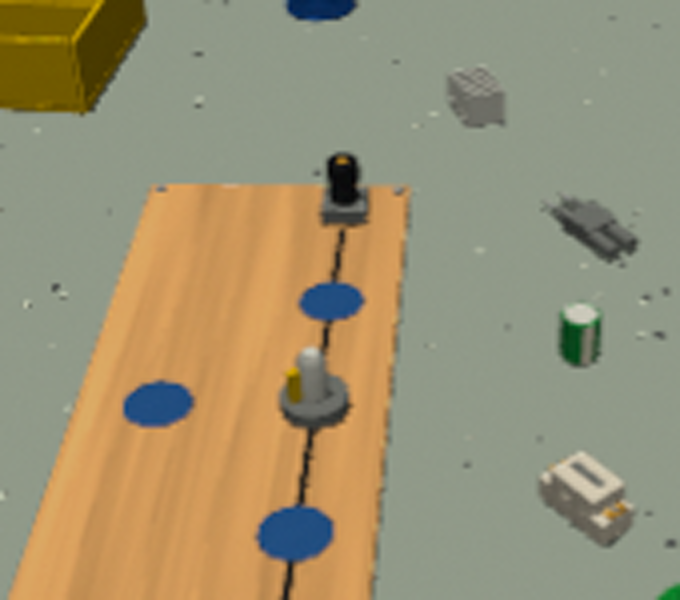

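```bash
python3 - <<'E'
from h import *
D={n:grab(n) for n in ['scene','side']}
for n,d in D.items():
    h=cv2.cvtColor(d['image'],cv2.COLOR_RGB2HSV)
    m=cv2.inRange(h,(105,100,40),(125,255,255))
    k,l,st,c=cv2.connectedComponentsWithStats(m)
    for i in range(1,k):
        if 60<st[i,4]<800: print(n,c[i].round(1),st[i],at(d,c[i],6).round(1))
pts={'scene':{'fuse':[(283,177,10)],'tor':[(342,199,20)],'enc':[(394,258,22)],'enctip':[(393,253,42)],'tips':[(190,145,10)],'cap':[(232,155,30)],'heat':[(121,145,26/2)],'green':[(327,172,20)],'post':[(225,201,46)],'red':[(315,231,46)],'blk':[(147,173,46)]},
'side':{'fuse':[(287,223,13)],'tor':[(281,276,20)],'enc':[(209,349,22)],'enctip':[(208,341,42)],'tips':[(288,157,10)],'cap':[(285,179,30)],'heat':[(259,124,13)],'green':[(316,253,20)],'post':[(217,188,46)],'red':[(206,258,46)],'blk':[(226,140,46)]}}
for k in pts['scene']:
    for n in D:
        for u,v,z in pts[n][k]: print(k,n,at(D[n],(u,v),z).round(0))
E
```

```text
scene [ 27.8 154.6] [ 14 143  28  25 498] [ 673.5 -538.3    6. ]
scene [267.4 227.5] [260 222  15  12 105] [571.9 100.3   6. ]
scene [317.5 375.5] [295 361  56  23 707] [795.5 312.5   6. ]
side [219.3  95.9] [211  88  18  17 233] [ 685.4 -547.8    6. ]
side [222.3 174.8] [215 170  15  10 106] [590.6 -99.7   6. ]
side [178.9 200.5] [171 196  17  10 138] [671.3   8.3   6. ]
side [213.3 232.9] [205 226  18  15 190] [572.1 100.2   6. ]
side [  4.1 368.4] [  0 354  14  30 232] [832.5 421.7   6. ]
fuse scene [423.  61.  10.]
fuse side [422.  61.  13.]
tor scene [429. 210.  20.]
tor side [426. 206.  20.]
enc scene [526. 354.  22.]
enc side [525. 356.  22.]
enctip scene [532. 348.  42.]
enctip side [525. 354.  42.]
tips scene [ 438. -199.   10.]
tips side [ 432. -191.   10.]
cap scene [436. -72.  30.]
cap side [434. -68.  30.]
heat scene [ 530. -350.   13.]
heat side [ 526. -353.   13.]
green scene [365. 148.  20.]
green side [363. 144.  20.]
post scene [583.   3.  46.]
post side [581.   2.  46.]
red scene [561. 199.  46.]
red side [562. 201.  46.]
blk scene [ 600. -195.   46.]
blk side [ 597. -199.   46.]
```

```bash
cat >> h.py <<'E'
def tool():
    s=ctrl.state(); return np.array(s['eef_pos']),R.from_quat(s['tcp_rot'])
def yawy():
    p,r=tool(); y=r.apply([0,1,0]); return np.degrees(np.arctan2(y[1],y[0]))
def plan(target,yaw=None):
    "yaw: wanted azimuth of tool y deg (mod 180)"
    p,r=tool(); d=r.inv().apply(np.array(target,float)-p)/30
    print('tcp',p.round(1),'yawy',round(yawy(),2),'shift units total',d.round(2),'|max|',abs(d).max().round(2))
    z=r.apply([0,0,1]); print(' toolz',z.round(4))
    if yaw is not None:
        dy=(yaw-yawy()+90)%180-90; print(' turn total tool z units',(-np.radians(dy)/.15).round(2),' world deg',dy.round(2))
E
python3 - <<'E'
from h import *
d=grab('wrist'); p,r=tool()
print(proj(d,[p,[p[0],p[1],0],p+r.apply([0,0,-19])]).round(0), yawy())
plan([525,355,200])
E
```

```text
[[260. 260.]
 [259. 158.]
 [261. 282.]] 66.40611145807121
tcp [250.1 572.6 231. ] yawy 66.41 shift units total [-11.3   -2.98   1.04] |max| 11.3
 toolz [-2.e-04 -5.e-04 -1.e+00]
```

Request:
move_arm([
  [-0.94, -0.25, 0.09, 0, 0, 0, 0],
  [-0.94, -0.25, 0.09, 0, 0, 0, 0],
  [-0.94, -0.25, 0.09, 0, 0, 0, 0],
  [-0.94, -0.25, 0.09, 0, 0, 0, 0],
  [-0.94, -0.25, 0.09, 0, 0, 0, 0],
  [-0.94, -0.25, 0.09, 0, 0, 0, 0],
  [-0.94, -0.25, 0.09, 0, 0, 0, 0],
  [-0.94, -0.25, 0.09, 0, 0, 0, 0],
  [-0.94, -0.25, 0.09, 0, 0, 0, 0],
  [-0.94, -0.25, 0.09, 0, 0, 0, 0],
], force=40)

```text
time: 1.3
eef_pos: [479.4, 390.3, 204.2]
tcp_rot: [0.204, 0.979, 0.0, -0.0]
wrist_force: [0.5, -0.1, -0.2]
opening: 85.2
```

Request:
move_arm([
  [-0.95, -0.24, 0.07, 0, 0, 0, 0],
  [-0.95, -0.24, 0.07, 0, 0, 0, 0],
  [0, 0, 0, 0, 0, 0, 0],
  [0, 0, 0, 0, 0, 0, 0],
])

```text
time: 1.7
eef_pos: [525.3, 354.6, 199.8]
tcp_rot: [0.205, 0.979, -0.0, -0.0]
wrist_force: [0.6, 0.0, 0.0]
opening: 85.2
```

```bash
python3 - <<'E'
from h import *
s=ctrl.state();print(s['time'],np.round(s['qpos'],2),s['eef_pos'])
d=grab('wrist','w1'); print(yawy())
E
```

```text
1.7 [-0.73  0.45  0.09  1.62 -0.05  1.08  0.53] [525.34069592 354.56967674 199.82472787]
66.41832503833054
```

View pics/w1.png

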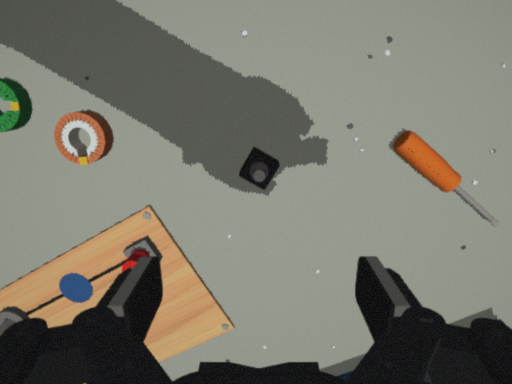

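```bash
python3 - <<'E'
from h import *
a=cv2.imread('pics/w1.png')
b=np.clip(a[130:210,215:305].astype(float)*2.5,0,255).astype('uint8')
cv2.imwrite('pics/w1c.png',cv2.resize(b,None,fx=6,fy=6,interpolation=cv2.INTER_CUBIC))
c=a[95:180,40:130]
cv2.imwrite('pics/w1d.png',cv2.resize(c,None,fx=6,fy=6,interpolation=cv2.INTER_CUBIC))
E
```

```text
(no output)
```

View pics/w1c.png

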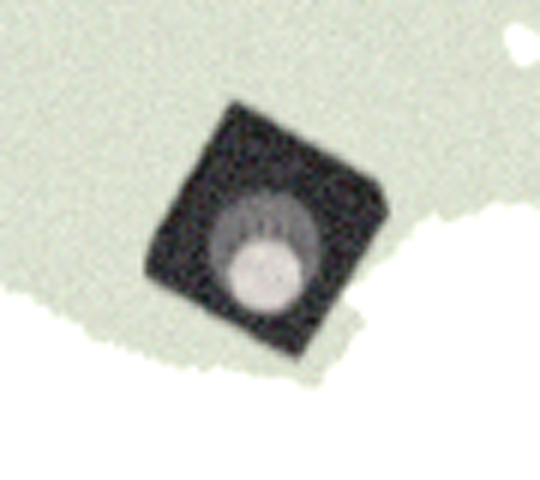

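View pics/w1d.png

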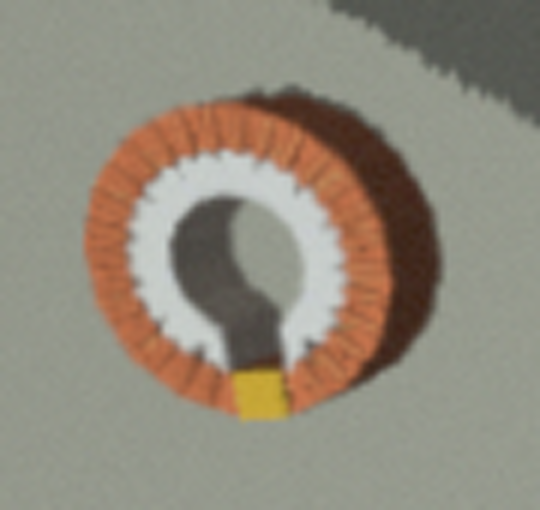

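```bash
python3 - <<'E'
from h import *
d=grab('wrist')
q=lambda u,v,x0,y0,z:at(d,(x0+u/6,y0+v/6),z)[:2]
L,B,Rr=[q(u,v,215,130,22) for u,v in [(150,270),(297,357),(388,210)]]
print((L+Rr)/2, B-L,np.linalg.norm(B-L),np.degrees(np.arctan2(*(B-L)[::-1])),Rr-B,np.linalg.norm(Rr-B),np.degrees(np.arctan2(*(Rr-B)[::-1])))
print('tip',q(265,275,215,130,42))
c=q(238,259,40,95,20);n=q(262,395,40,95,20);print('tor',c,np.degrees(np.arctan2(*(n-c)[::-1])),np.linalg.norm(n-c))
plan([525,354,60],0)
E
```

```text
[524.97500435 355.93812057] [23.17768809 16.05000938] 28.192339849232667 34.70169971972697 [-16.89838246  23.2497144 ] 28.742034535600794 126.0104443623649
tip [525.22932793 355.16220278]
tor [426.46048209 209.27077989] -22.118347871110483 22.34657422694359
tcp [524.  356.2 200. ] yawy 66.49 shift units total [-0.06 -0.06  4.67] |max| 4.67
 toolz [-7.e-04  6.e-04 -1.e+00]
 turn total tool z units 7.74  world deg -66.49
```

Request:
move_arm([
  [0, 0, 0.9, 0, 0, 0.91, 0],
  [0, 0, 0.9, 0, 0, 0.91, 0],
  [0, 0, 0.9, 0, 0, 0.91, 0],
  [0, 0, 0.9, 0, 0, 0.9, 0],
  [0, 0, 0.9, 0, 0, 0, 0],
  [0, 0, 0.9, 0, 0, 0, 0],
  [0, 0, 0.5, 0, 0, 0, 0],
  [0, 0, 0.5, 0, 0, 0, 0],
  [0, 0, 0.1, 0, 0, 0, 0],
  [0, 0, 0, 0, 0, 0, 0],
])

```text
time: 2.8
eef_pos: [525.0, 355.4, 5.2]
tcp_rot: [0.46, 0.888, 0.0, -0.0]
wrist_force: [-0.2, 0.2, -0.9]
opening: 85.6
```

```bash
python3 - <<'E'
from h import *
s=ctrl.state();print(s['time'],np.round(s['qpos'],2),s['eef_pos'],s['wrist_force'],yawy())
d=grab('wrist','w2')
E
```

```text
2.8 [-0.79  0.69  0.17  1.76 -0.17  0.71  0.08] [525.03554639 355.40215346   5.20708318] [-0.19537277  0.24018313 -0.89976123] 35.22036476239938
```

View pics/w2.png

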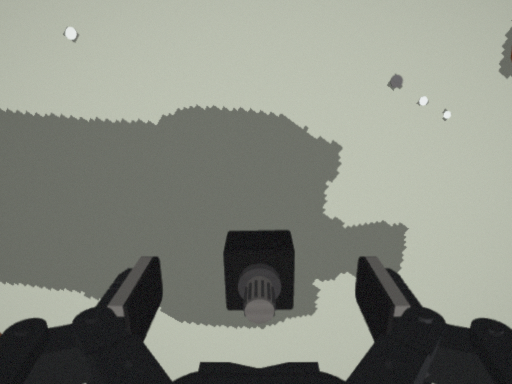

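The encoder (259,270) sits square and centred between the pads, so I'll close.

Request:
move_arm([
  [0, 0, 0, 0, 0, 0, 1],
  [0, 0, 0, 0, 0, 0, 1],
  [0, 0, 0, 0, 0, 0, 1],
  [0, 0, 0, 0, 0, 0, 1],
  [0, 0, 0, 0, 0, 0, 1],
  [0, 0, 0, 0, 0, 0, 1],
], force=40)

```text
time: 3.45
eef_pos: [525.4, 355.4, 5.7]
tcp_rot: [0.46, 0.888, 0.0, 0.0]
wrist_force: [0.0, -0.2, 6.2]
opening: 29.1
```

```bash
python3 - <<'E'
from h import *
s=ctrl.state();print(s['time'],s['eef_pos'],s['wrist_force'],s['opening'],yawy())
d=grab('wrist','w3')
E
```

```text
3.45 [525.38847679 355.37171311   5.68717543] [ 0.04234275 -0.16025809  6.17147744] 29.068009336152983 35.206411584703694
```

View pics/w3.png

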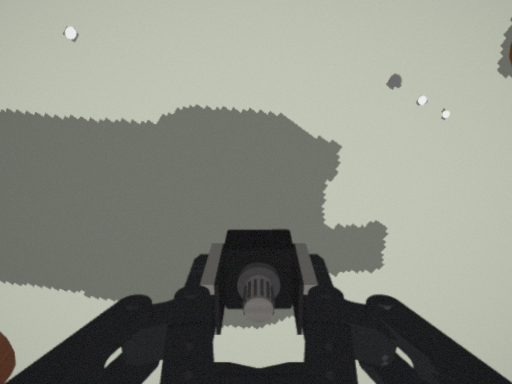

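Request:
move_arm([
  [0, 0, -0.5, 0, 0, 0, 1],
  [0, 0, -0.9, 0, 0, 0.87, 1],
  [0, 0, -0.9, 0, 0, 0.87, 1],
  [0, 0, -0.9, 0, 0, 0.87, 1],
  [0, 0, -0.9, 0, 0, 0.87, 1],
  [0, 0, 0, 0, 0, 0, 1],
])

```text
time: 4.1
eef_pos: [526.9, 356.4, 132.8]
tcp_rot: [0.675, 0.738, 0.003, 0.0]
wrist_force: [0.0, -0.2, -1.2]
opening: 28.9
```

```bash
python3 - <<'E'
from h import *
s=ctrl.state();print(s['time'],s['wrist_force'],s['opening'])
plan([590.6,-99.7,130],5.3)
E
```

```text
4.1 [ 0.01983337 -0.23151032 -1.20245107] 28.856129265516007
tcp [526.9 356.4 132.8] yawy 5.08 shift units total [-15.33   0.77   0.04] |max| 15.33
 toolz [ 0.0051  0.0043 -1.    ]
 turn total tool z units -0.03  world deg 0.22
```

Request:
move_arm([
  [-0.96, 0.05, 0, 0, 0, 0, 1],
  [-0.96, 0.05, 0, 0, 0, 0, 1],
  [-0.96, 0.05, 0, 0, 0, 0, 1],
  [-0.96, 0.05, 0, 0, 0, 0, 1],
  [-0.96, 0.05, 0, 0, 0, 0, 1],
  [-0.96, 0.05, 0, 0, 0, 0, 1],
  [-0.96, 0.05, 0, 0, 0, 0, 1],
  [-0.96, 0.05, 0, 0, 0, 0, 1],
  [-0.96, 0.05, 0, 0, 0, 0, 1],
  [-0.96, 0.05, 0, 0, 0, 0, 1],
])

```text
time: 5.1
eef_pos: [566.2, 68.6, 128.0]
tcp_rot: [0.673, 0.74, -0.0, -0.0]
wrist_force: [-0.5, -0.1, -0.6]
opening: 28.9
```

Request:
move_arm([
  [-0.96, 0.05, 0, 0, 0, 0, 1],
  [-0.96, 0.05, 0, 0, 0, 0, 1],
  [-0.96, 0.05, 0, 0, 0, 0, 1],
  [-0.96, 0.05, 0, 0, 0, 0, 1],
  [-0.96, 0.05, 0, 0, 0, 0, 1],
  [-0.96, 0.05, 0, 0, 0, 0, 1],
  [0, 0, 0, 0, 0, 0, 1],
  [0, 0, 0, 0, 0, 0, 1],
])

```text
time: 5.9
eef_pos: [591.0, -102.1, 127.9]
tcp_rot: [0.674, 0.739, -0.0, -0.0]
wrist_force: [-0.4, 0.3, -0.9]
opening: 29.2
```

```bash
python3 - <<'E'
from h import *
s=ctrl.state();print(s['time'],s['wrist_force'],s['opening'],np.round(s['qpos'],2))
plan([590.6,-99.7,14],5.3)
grab('wrist','w4')
E
```

```text
5.9 [-0.38840783  0.30992943 -0.9384115 ] 29.153379069475356 [-0.22  0.5   0.42  1.79 -0.25  0.91  0.4 ]
tcp [ 591.  -102.1  127.9] yawy 5.26 shift units total [ 0.08 -0.    3.8 ] |max| 3.8
 toolz [-7.e-04  3.e-04 -1.e+00]
 turn total tool z units -0.01  world deg 0.04
```

View pics/w4.png

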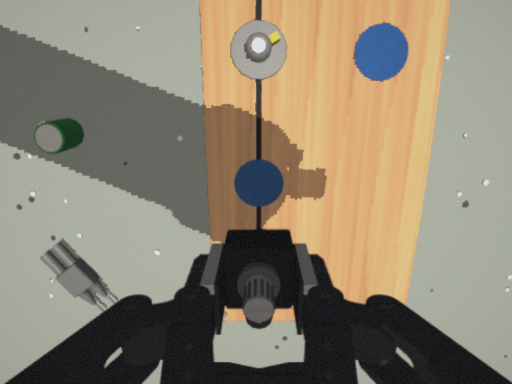

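```bash
python3 - <<'E'
from h import *
d=grab('wrist')
h=cv2.cvtColor(d['image'],cv2.COLOR_RGB2HSV)
m=cv2.inRange(h,(105,100,30),(125,255,255))
k,l,st,c=cv2.connectedComponentsWithStats(m)
for i in range(1,k):
    if st[i,4]>300: print(c[i].round(1),st[i],at(d,c[i],6).round(1))
print(at(d,(258,45),46),'foot',at(d,(258.5,49.5),16))
a=cv2.cvtColor(d['image'],cv2.COLOR_RGB2BGR)
cv2.imwrite('pics/w4a.png',cv2.resize(a[10:90,215:305],None,fx=6,fy=6,interpolation=cv2.INTER_CUBIC))
cv2.imwrite('pics/w4b.png',cv2.resize(a[225:325,30:130],None,fx=5,fy=5,interpolation=cv2.INTER_CUBIC))
E
```

```text
[380.6  53.6] [ 355   26   52   56 2300] [670.7   8.1   6. ]
[258.1 184.1] [ 235  160   47   49 1712] [590.3 -99.7   6. ]
[581.045783    0.6322951  46.       ] foot [581.32247246   0.90321273  16.        ]
```

View pics/w4a.png

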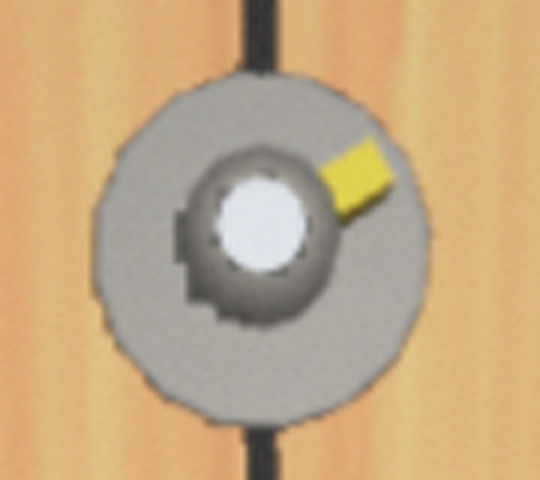

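View pics/w4b.png

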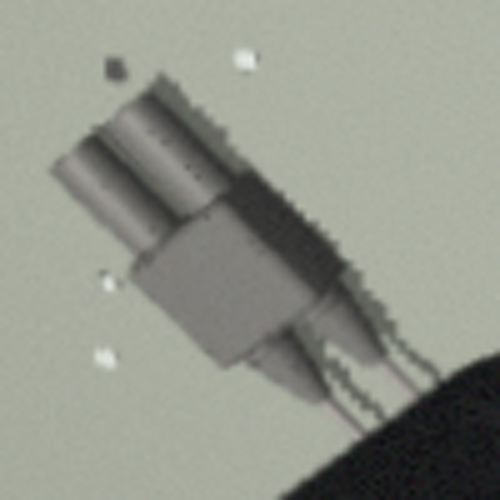

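```bash
python3 - <<'E'
from h import *
d=grab('wrist')
q=lambda u,v,z:at(d,(215+u/6,10+v/6),z)[:2]
o=q(384,159,36); i=q(332,195,36); ax=np.array([581.2,.6])
for a,b in [(ax,o),(i,o)]: print('key az',np.degrees(np.arctan2(*(b-a)[::-1])),np.linalg.norm(b-a))
q=lambda u,v,z:at(d,(30+u/5,225+v/5),z)[:2]
P=[q(*p,14) for p in [(135,265),(222,365),(318,300),(228,193)]]
for k in range(4): print(P[k].round(1),np.linalg.norm(P[k]-P[k-1]).round(1))
print('clip centre',np.mean(P,0))
a,b=q(110,135,10),q(285,345,10)   # between barrels
print('axis az',np.degrees(np.arctan2(*(b-a)[::-1])), np.degrees(np.arctan2(*(P[1]-P[0])[::-1])))
print(np.degrees(np.arctan2(*(P[2]-P[3])[::-1])))
E
```

```text
key az 32.671754854645435 15.013204805891146
key az 38.667448652503325 6.5883679690287416
[ 420.7 -199.6] 24.7
[ 434.8 -218.9] 23.9
[ 453.6 -203. ] 24.7
[ 439. -183.] 24.8
clip centre [ 437.02314072 -201.1510317 ]
axis az -54.61557638073928 -53.92007709774028
-53.92451162263414
```

Request:
move_arm([
  [0.08, 0, 0.9, 0, 0, 0, 1],
  [0, 0, 0.9, 0, 0, 0, 1],
  [0, 0, 0.9, 0, 0, 0, 1],
  [0, 0, 0.7, 0, 0, 0, 1],
  [0, 0, 0.2, 0, 0, 0, 1],
  [0, 0, 0.1, 0, 0, 0, 1],
  [0, 0, 0, 0, 0, 0, 1],
])

```text
time: 6.75
eef_pos: [591.7, -98.7, 17.6]
tcp_rot: [0.673, 0.739, 0.0, 0.0]
wrist_force: [0.9, -0.3, -0.6]
opening: 29.1
```

```bash
python3 - <<'E'
from h import *
plan([590.6,-99.7,12],5.3); print(ctrl.state()['wrist_force'])
for _ in range(2): ctrl.get_image('side')
plan([590.6,-99.7,12],5.3)
E
```

```text
tcp [591.7 -98.7  17.6] yawy 5.34 shift units total [-0.03 -0.04  0.19] |max| 0.19
 toolz [ 7.e-04  1.e-04 -1.e+00]
 turn total tool z units 0.0  world deg -0.04
[ 0.90872222 -0.33664993 -0.62407167]
tcp [592.1 -99.   18.2] yawy 5.32 shift units total [-0.02 -0.05  0.21] |max| 0.21
 toolz [ 1.8e-03 -1.0e-04 -1.0e+00]
 turn total tool z units 0.0  world deg -0.02
```

Request:
move_arm([
  [-0.02, -0.03, 0.1, 0, 0, 0, 1],
  [0, 0, 0.08, 0, 0, 0, 1],
  [0, 0, 0, 0, 0, 0, 1],
  [0, 0, 0, 0, 0, 0, 1],
])

```text
time: 7.25
eef_pos: [590.4, -99.8, 11.7]
tcp_rot: [0.674, 0.739, 0.0, -0.0]
wrist_force: [0.9, 0.4, -0.2]
opening: 29.4
```

```bash
python3 - <<'E'
from h import *
plan([590.6,-99.7,11.5],5.3); print(ctrl.state()['wrist_force'])
grab('wrist','w5')
E
```

```text
tcp [590.4 -99.8  11.7] yawy 5.3 shift units total [0.   0.01 0.01] |max| 0.01
 toolz [-1.e-04  1.e-04 -1.e+00]
 turn total tool z units -0.0  world deg 0.0
[ 0.90033476  0.43825079 -0.22869425]
```

View pics/w5.png

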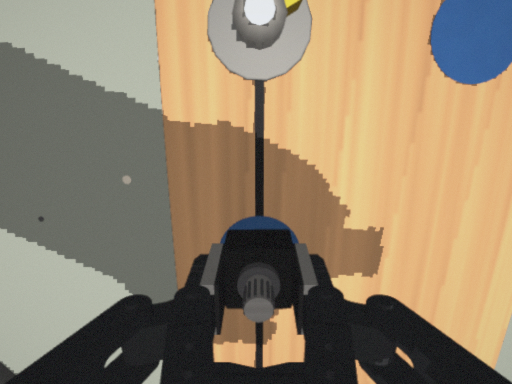

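Request:
move_arm([
  [0, 0, 0.02, 0, 0, 0, 1],
  [0, 0, 0, 0, 0, 0, 0.3],
  [0, 0, 0, 0, 0, 0, 0.3],
  [0, 0, 0, 0, 0, 0, 0.3],
  [0, 0, -0.5, 0, 0, 0, 0.3],
  [0, 0, -0.9, 0, 0, 0, 0.3],
  [0, 0, -0.9, 0, 0, 0, 0],
  [0, 0, -0.9, 0, 0, 0, 0],
  [0, 0, -0.9, 0, 0, 0, 0],
  [0, 0, -0.5, 0, 0, 0, 0],
])

```text
time: 8.3
eef_pos: [591.4, -100.1, 152.4]
tcp_rot: [0.674, 0.739, 0.001, 0.001]
wrist_force: [0.7, 0.1, -0.3]
opening: 85.7
```

```bash
python3 - <<'E'
from h import *
plan([436.5,-200,150],35.6); print(ctrl.state()['wrist_force'],ctrl.state()['qpos'].round(2) if hasattr(ctrl.state()['qpos'],'round') else ctrl.state()['qpos'])
grab('wrist','w6')
E
```

```text
tcp [ 591.4 -100.1  152.4] yawy 5.28 shift units total [-2.84 -5.45  0.06] |max| 5.45
 toolz [ 3.6e-03 -2.0e-04 -1.0e+00]
 turn total tool z units -3.53  world deg 30.32
[ 0.71400728  0.07227587 -0.27750003] [-0.23  0.47  0.43  1.77 -0.23  0.95  0.39]
```

View pics/w6.png

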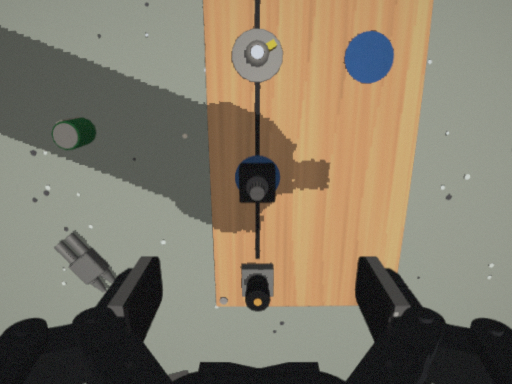

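Request:
move_arm([
  [-0.47, -0.91, 0, 0, 0, 0, 0],
  [-0.47, -0.91, 0, 0, 0, 0, 0],
  [-0.47, -0.91, 0, 0, 0, 0, 0],
  [-0.47, -0.91, 0, 0, 0, 0, 0],
  [-0.47, -0.91, 0, 0, 0, 0, 0],
  [-0.47, -0.91, 0, 0, 0, 0, 0],
  [0, 0, 0.2, 0, 0, -0.89, 0],
  [0, 0, 0.2, 0, 0, -0.89, 0],
  [0, 0, 0.2, 0, 0, -0.89, 0],
  [0, 0, 0.2, 0, 0, -0.9, 0],
])

```text
time: 9.35
eef_pos: [434.7, -199.0, 124.5]
tcp_rot: [0.452, 0.892, -0.0, -0.0]
wrist_force: [-0.6, -0.4, 0.3]
opening: 85.3
```

Request:
move_arm([
  [0, 0, 0, 0, 0, 0, 0],
  [0, 0, 0, 0, 0, 0, 0],
])

```text
time: 9.55
eef_pos: [434.8, -199.2, 124.9]
tcp_rot: [0.456, 0.89, -0.0, -0.0]
wrist_force: [-0.7, 0.1, 0.3]
opening: 85.5
```

```bash
python3 - <<'E'
from h import *
d=grab('wrist','w7')
plan([437,-201,5],36)
a=cv2.cvtColor(d['image'],cv2.COLOR_RGB2BGR)
cv2.imwrite('pics/w7a.png',cv2.resize(a[100:300,160:360],None,fx=3,fy=3,interpolation=cv2.INTER_CUBIC))
E
```

```text
tcp [ 435.  -199.2  125.1] yawy 35.76 shift units total [-0.09  0.02  4.  ] |max| 4.0
 toolz [-3.e-04  0.e+00 -1.e+00]
 turn total tool z units -0.03  world deg 0.24
```

View pics/w7a.png

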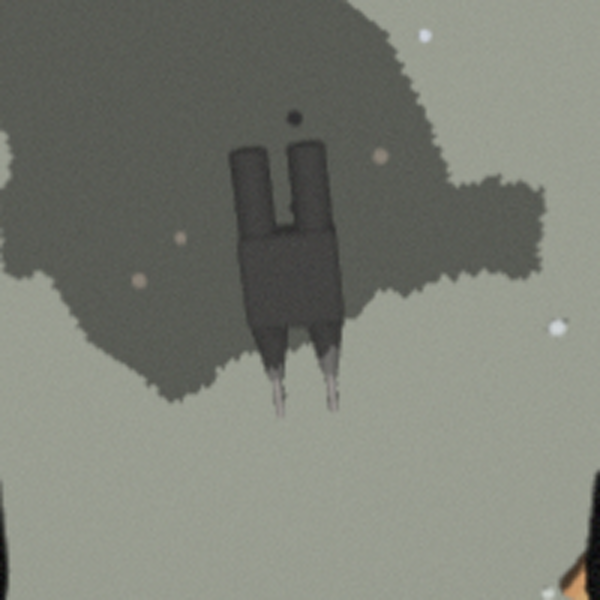

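```bash
python3 - <<'E'
from h import *
d=grab('wrist')
q=lambda u,v,z:at(d,(160+u/3,100+v/3),z)[:2]
P=[q(*p,14) for p in [(238,238),(335,230),(345,322),(250,328)]]
print('clip',np.mean(P,0),[np.linalg.norm(P[k]-P[k-1]).round(1) for k in range(4)])
for a,b,z in [((249,152),(280,413),5),((307,147),(334,408),5)]:
    A,B=q(*a,z),q(*b,z); print(np.linalg.norm(B-A),np.degrees(np.arctan2(*(B-A)[::-1])),(A+(B-A)/76*35))
c=np.mean(P,0); plan([*c,4],33)
E
```

```text
clip [ 435.651592   -202.70874981] [np.float64(25.0), np.float64(25.1), np.float64(25.4), np.float64(25.3)]
75.05456551724535 -48.35028523480256 [ 430.70030597 -208.9303117 ]
74.83551028391139 -48.20827126872031 [ 442.20761881 -198.90085295]
tcp [ 435.2 -199.2  125.2] yawy 35.8 shift units total [-0.1  -0.06  4.04] |max| 4.04
 toolz [ 1.e-04 -1.e-04 -1.e+00]
 turn total tool z units 0.33  world deg -2.8
```

Request:
move_arm([
  [-0.13, -0.06, 0.5, 0, 0, 0, 0],
  [0, 0, 0.9, 0, 0, -0.69, 0],
  [0, 0, 0.9, 0, 0, 0, 0],
  [0, 0, 0.9, 0, 0, 0, 0],
  [0, 0, 0.5, 0, 0, 0, 0],
  [0, 0, 0.3, 0, 0, 0, 0],
  [0, 0, 0.03, 0, 0, 0, 0],
  [0, 0, 0, 0, 0, 0, 0],
])

```text
time: 10.45
eef_pos: [436.4, -203.5, 4.6]
tcp_rot: [0.408, 0.913, -0.0, 0.0]
wrist_force: [-0.1, -0.0, 0.3]
opening: 85.2
```

```bash
python3 - <<'E'
from h import *
d=grab('wrist','w8')
plan([436,-203,4],41.7)
E
```

```text
tcp [ 436.6 -203.6    4.9] yawy 41.88 shift units total [ 0.03 -0.    0.03] |max| 0.03
 toolz [ 1.2e-03 -4.0e-04 -1.0e+00]
 turn total tool z units 0.02  world deg -0.18
```

View pics/w8.png

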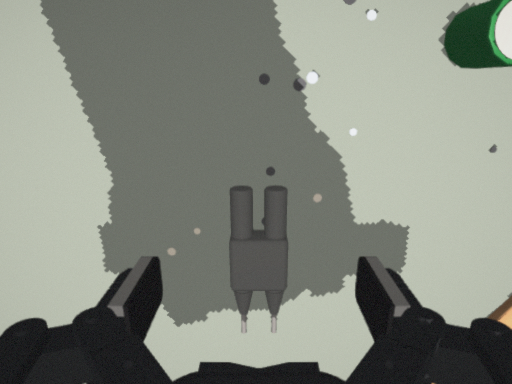

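Request:
move_arm([
  [0, 0, 0.03, 0, 0, 0, 1],
  [0, 0, 0, 0, 0, 0, 1],
  [0, 0, 0, 0, 0, 0, 1],
  [0, 0, 0, 0, 0, 0, 1],
  [0, 0, 0, 0, 0, 0, 1],
  [0, 0, 0, 0, 0, 0, 1],
  [0, 0, 0, 0, 0, 0, 1],
], force=40)

```text
time: 11.2
eef_pos: [436.2, -203.4, 3.7]
tcp_rot: [0.407, 0.913, 0.0, 0.0]
wrist_force: [-1.1, 0.1, 5.1]
opening: 24.8
```

```bash
python3 - <<'E'
from h import *
d=grab('wrist','w9')
plan([436,-203,4],41.7)
E
```

```text
tcp [ 436.2 -203.4    3.7] yawy 41.91 shift units total [ 0.01  0.   -0.01] |max| 0.01
 toolz [ 6.e-04  0.e+00 -1.e+00]
 turn total tool z units 0.02  world deg -0.21
```

View pics/w9.png

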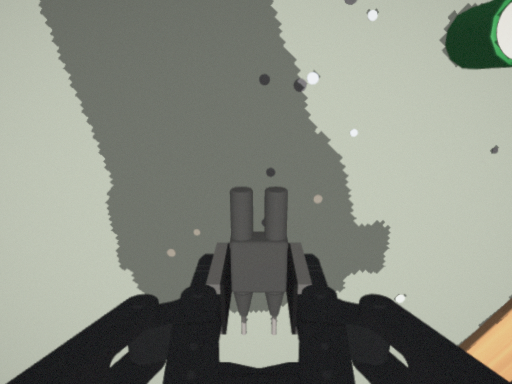

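Request:
move_arm([
  [0, 0, -0.5, 0, 0, 0, 1],
  [0, 0, -0.9, 0, 0, 0, 1],
  [0, 0, -0.9, 0, 0, 0.85, 1],
  [0, 0, -0.9, 0, 0, 0.85, 1],
  [0, 0, -0.9, 0, 0, 0.85, 1],
  [0, 0, 0, 0, 0, 0.85, 1],
  [0, 0, 0, 0, 0, 0.86, 1],
  [0, 0, 0, 0, 0, 0, 1],
])

```text
time: 12.05
eef_pos: [436.0, -203.1, 126.5]
tcp_rot: [0.674, 0.739, 0.0, 0.0]
wrist_force: [0.7, -0.5, -0.3]
opening: 24.9
```

```bash
python3 - <<'E'
from h import *
print(ctrl.state()['opening'])
plan([671,8.3,127],5.3)
E
```

```text
24.930312999325203
tcp [ 436.  -203.1  126.5] yawy 5.21 shift units total [ 6.31  8.44 -0.02] |max| 8.44
 toolz [ 3.e-04  0.e+00 -1.e+00]
 turn total tool z units -0.01  world deg 0.09
```

Request:
move_arm([
  [0.63, 0.84, 0, 0, 0, 0, 1],
  [0.63, 0.84, 0, 0, 0, 0, 1],
  [0.63, 0.84, 0, 0, 0, 0, 1],
  [0.63, 0.84, 0, 0, 0, 0, 1],
  [0.63, 0.84, 0, 0, 0, 0, 1],
  [0.63, 0.84, 0, 0, 0, 0, 1],
  [0.63, 0.85, 0, 0, 0, 0, 1],
  [0.63, 0.85, 0, 0, 0, 0, 1],
  [0.63, 0.85, 0, 0, 0, 0, 1],
  [0.64, 0.85, 0, 0, 0, 0, 1],
])

```text
time: 13.05
eef_pos: [671.2, 9.4, 125.7]
tcp_rot: [0.672, 0.74, -0.0, -0.0]
wrist_force: [0.5, -1.1, -0.3]
opening: 24.7
```

Request:
move_arm([
  [0, 0, 0, 0, 0, 0, 1],
  [0, 0, 0, 0, 0, 0, 1],
])

```text
time: 13.25
eef_pos: [670.3, 9.0, 125.3]
tcp_rot: [0.672, 0.74, -0.001, -0.0]
wrist_force: [-0.1, -0.0, -0.7]
opening: 24.7
```

```bash
python3 - <<'E'
from h import *
d=grab('wrist','w10')
plan([671,8.3,11.5],5.3)
E
```

```text
tcp [669.9   7.8 125.6] yawy 5.41 shift units total [0.01 0.04 3.8 ] |max| 3.8
 toolz [-1.6e-03 -7.0e-04 -1.0e+00]
 turn total tool z units 0.01  world deg -0.11
```

View pics/w10.png

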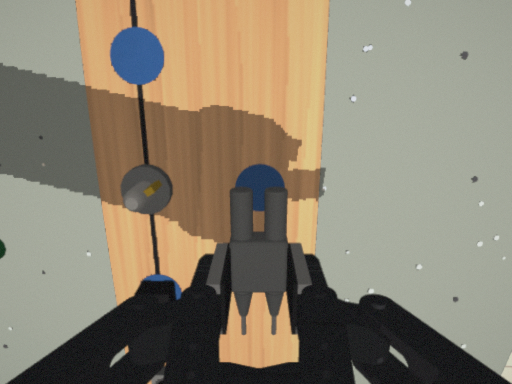

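Request:
move_arm([
  [0, 0.02, 0.9, 0, 0, 0, 1],
  [0, 0, 0.9, 0, 0, 0, 1],
  [0, 0, 0.9, 0, 0, 0, 1],
  [0, 0, 0.6, 0, 0, 0, 1],
  [0, 0, 0.3, 0, 0, 0, 1],
  [0, 0, 0.15, 0, 0, 0, 1],
  [0, 0, 0, 0, 0, 0, 1],
  [0, 0, 0, 0, 0, 0, 1],
  [0, 0, 0, 0, 0, 0, 1],
])

```text
time: 14.2
eef_pos: [672.0, 8.6, 15.0]
tcp_rot: [0.674, 0.739, 0.001, 0.001]
wrist_force: [0.7, 0.5, 0.4]
opening: 24.8
```

```bash
python3 - <<'E'
from h import *
d=grab('wrist','w11');grab('scene','s11')
plan([671,8.3,10.5],5.3)
a=cv2.imread('pics/s11.png'); cv2.imwrite('pics/s11c.png',cv2.resize(a[140:310,100:360],None,fx=3,fy=3,interpolation=cv2.INTER_CUBIC))
E
```

```text
tcp [671.7   8.7  14.6] yawy 5.31 shift units total [-0.01 -0.03  0.14] |max| 0.14
 toolz [ 1.3e-03  3.0e-04 -1.0e+00]
 turn total tool z units 0.0  world deg -0.01
```

View pics/w11.png

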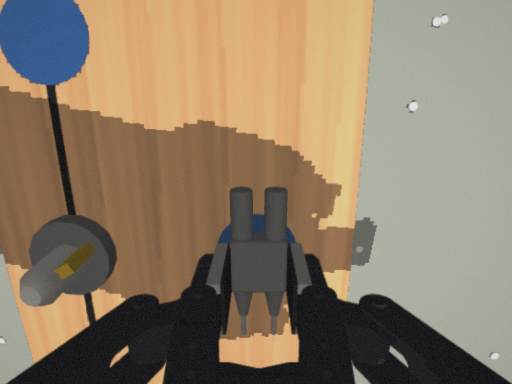

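View pics/s11c.png

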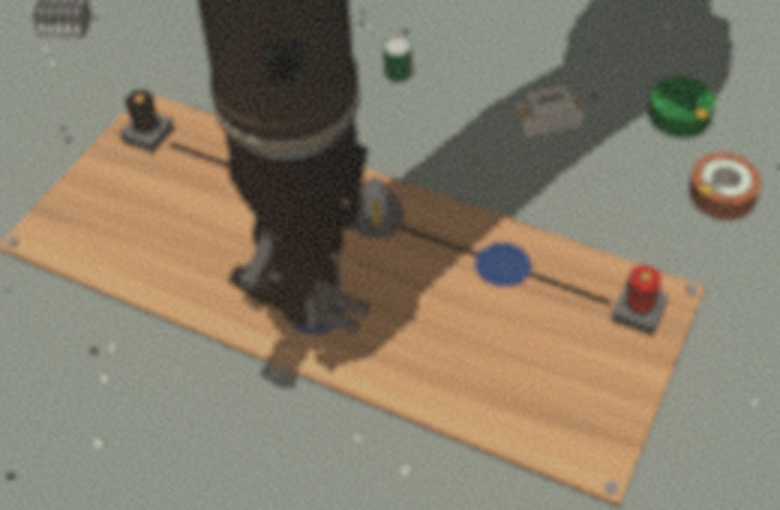

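Request:
move_arm([
  [-0.01, -0.02, 0.1, 0, 0, 0, 1],
  [0, 0, 0.05, 0, 0, 0, 1],
  [0, 0, 0, 0, 0, 0, 1],
  [0, 0, 0, 0, 0, 0, 1],
])

```text
time: 14.7
eef_pos: [670.7, 8.3, 9.8]
tcp_rot: [0.674, 0.739, 0.0, -0.0]
wrist_force: [-1.9, 0.3, 5.1]
opening: 24.6
```

```bash
python3 - <<'E'
from h import *
plan([671,8.3,10],5.3);print(ctrl.state()['wrist_force'])
E
```

```text
tcp [670.7   8.3   9.8] yawy 5.3 shift units total [-0.    0.01 -0.01] |max| 0.01
 toolz [ 1.e-04  3.e-04 -1.e+00]
 turn total tool z units 0.0  world deg -0.0
[-1.90921156  0.32071715  5.08733076]
```

Request:
move_arm([
  [0, 0, 0, 0, 0, 0, 0.4],
  [0, 0, 0, 0, 0, 0, 0.4],
  [0, 0, 0, 0, 0, 0, 0.4],
  [0, 0, -0.4, 0, 0, 0, 0.4],
  [0, 0, -0.9, 0, 0, 0, 0.4],
  [0, 0, -0.9, 0, 0, 0, 0],
  [0, 0, -0.9, 0, 0, 0, 0],
  [0, 0, -0.9, 0, 0, 0, 0],
  [0, 0, -0.9, 0, 0, 0, 0],
  [0, 0, 0, 0, 0, 0, 0],
])

```text
time: 15.7
eef_pos: [673.1, 7.8, 161.6]
tcp_rot: [0.674, 0.739, 0.003, 0.003]
wrist_force: [0.5, -0.5, 0.2]
opening: 85.5
```

```bash
python3 - <<'E'
from h import *
d=grab('wrist','w12')
plan([423,61,160],5.3)
s=grab('side','s12')
a=cv2.imread('pics/s12.png'); cv2.imwrite('pics/s12c.png',cv2.resize(a[120:290,140:340],None,fx=3.5,fy=3.5,interpolation=cv2.INTER_CUBIC))
E
```

```text
tcp [672.    8.  159.3] yawy 5.29 shift units total [ 2.52 -8.1  -0.06] |max| 8.1
 toolz [ 4.6e-03  6.0e-04 -1.0e+00]
 turn total tool z units -0.0  world deg 0.01
```

View pics/w12.png

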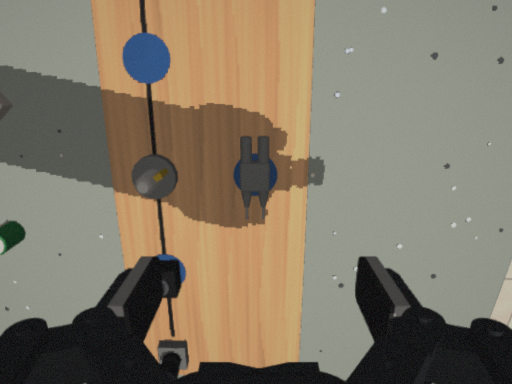

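View pics/s12c.png

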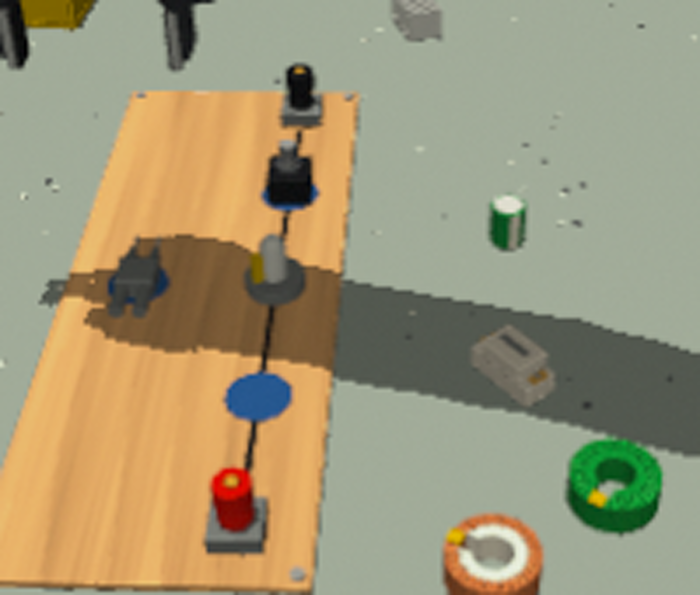

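Request:
move_arm([
  [0.28, -0.9, 0, 0, 0, 0, 0],
  [0.28, -0.9, 0, 0, 0, 0, 0],
  [0.28, -0.9, 0, 0, 0, 0, 0],
  [0.28, -0.9, 0, 0, 0, 0, 0],
  [0.28, -0.9, 0, 0, 0, 0, 0],
  [0.28, -0.9, 0, 0, 0, 0, 0],
  [0.28, -0.9, 0, 0, 0, 0, 0],
  [0.28, -0.9, 0, 0, 0, 0, 0],
  [0.28, -0.9, 0, 0, 0, 0, 0],
  [0, 0, 0, 0, 0, 0, 0],
])

```text
time: 16.8
eef_pos: [417.5, 61.5, 155.2]
tcp_rot: [0.673, 0.74, -0.001, -0.002]
wrist_force: [-0.4, -0.8, 0.5]
opening: 85.2
```

Request:
move_arm([
  [0, 0, 0, 0, 0, 0, 0],
  [0, 0, 0, 0, 0, 0, 0],
])

```text
time: 17.0
eef_pos: [422.4, 61.0, 156.2]
tcp_rot: [0.674, 0.739, 0.0, 0.0]
wrist_force: [-0.1, 0.5, -0.4]
opening: 85.4
```

```bash
python3 - <<'E'
from h import *
d=grab('wrist','w13')
plan([423,61,160],5.3)
a=cv2.imread('pics/w13.png'); cv2.imwrite('pics/w13c.png',cv2.resize(a[100:250,170:350],None,fx=4,fy=4,interpolation=cv2.INTER_CUBIC))
E
```

```text
tcp [422.5  60.9 156.2] yawy 5.27 shift units total [ 0.    0.02 -0.13] |max| 0.13
 toolz [ 3.e-04 -5.e-04 -1.e+00]
 turn total tool z units -0.0  world deg 0.03
```

View pics/w13.png

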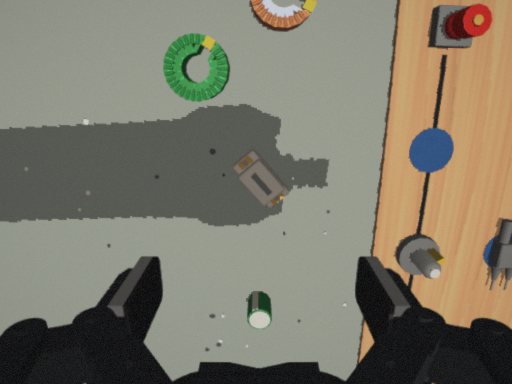

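View pics/w13c.png

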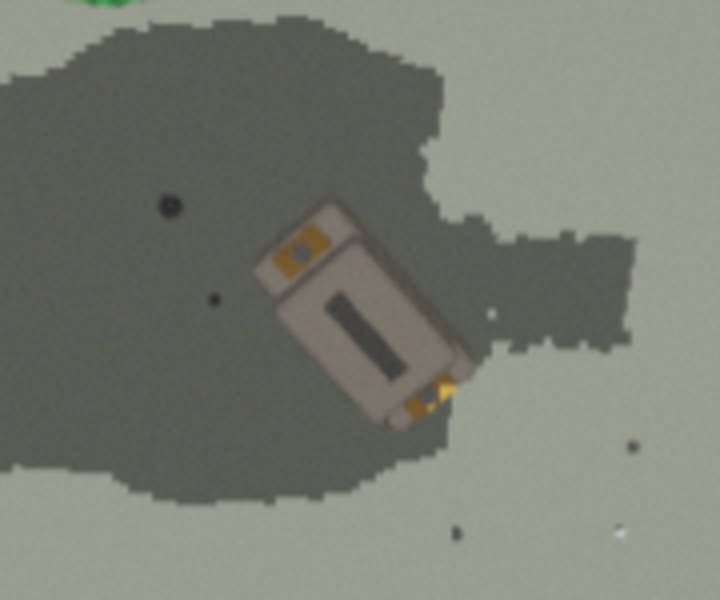

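```bash
python3 - <<'E'
from h import *
d=grab('wrist')
q=lambda u,v,z:at(d,(170+u/4,100+v/4),z)[:2]
P=[q(*p,27) for p in [(276,310),(355,240),(462,345),(380,420)]]
print(np.mean(P,0),[np.linalg.norm(P[k]-P[k-1]).round(1) for k in range(4)])
f=lambda A,B:np.degrees(np.arctan2(*(B-A)[::-1])).round(1)
print(f(P[0],P[3]),f(P[1],P[2]),f(q(332,292,27),q(400,378,27)),f(q(301,251,16),q(430,398,16)),(q(301,251,16)+q(430,398,16))/2)
E
```

```text
[425.26305985  61.41511332] [np.float64(32.5), np.float64(22.1), np.float64(31.6), np.float64(23.8)]
-42.9 -39.7 -47.4 -44.5 [425.17249746  59.14033776]
```

Request:
move_arm([
  [-0.02, 0.09, 0.5, 0, 0, 0, 0],
  [0, 0, 0.5, 0, 0, -0.96, 0],
  [0, 0, 0.5, 0, 0, -0.96, 0],
  [0, 0, 0.5, 0, 0, -0.96, 0],
  [0, 0, 0.5, 0, 0, -0.96, 0],
  [0, 0, 0.5, 0, 0, -0.95, 0],
  [0, 0, 0.3, 0, 0, 0, 0],
  [0, 0, 0, 0, 0, 0, 0],
  [0, 0, 0, 0, 0, 0, 0],
])

```text
time: 18.0
eef_pos: [424.7, 60.4, 57.3]
tcp_rot: [0.373, 0.928, -0.0, -0.0]
wrist_force: [-0.9, 0.6, 0.8]
opening: 85.9
```

```bash
python3 - <<'E'
from h import *
d=grab('wrist','w14')
plan([425.2,60.5,5],46.5)
a=cv2.imread('pics/w14.png'); cv2.imwrite('pics/w14c.png',cv2.resize(a[130:310,160:360],None,fx=4,fy=4,interpolation=cv2.INTER_CUBIC)[:600,:])
E
```

```text
tcp [424.9  60.6  57.6] yawy 46.31 shift units total [-0.01  0.    1.75] |max| 1.75
 toolz [ 5.e-04 -1.e-04 -1.e+00]
 turn total tool z units -0.02  world deg 0.19
```

View pics/w14c.png

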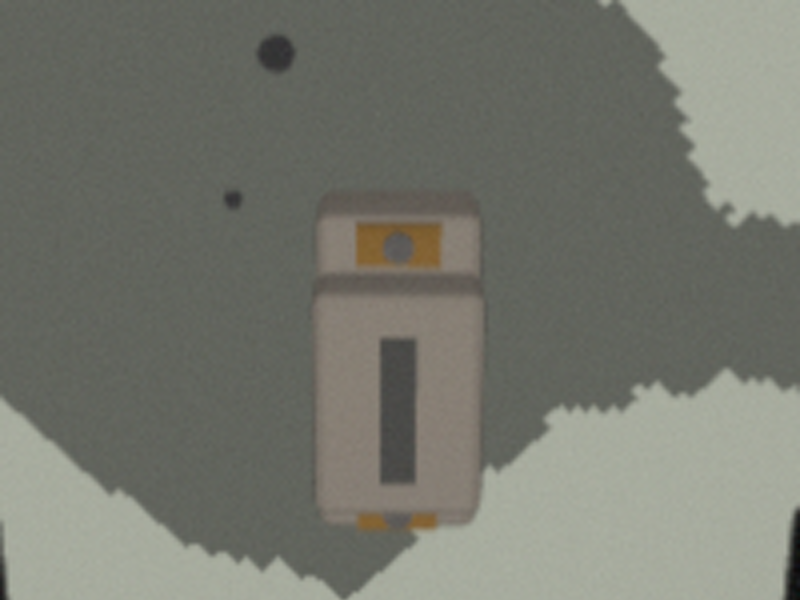

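```bash
python3 - <<'E'
from h import *
d=grab('wrist'); print(at(d,(259.5,232.8),27),tool()[0])
E
```

```text
[425.02924554  60.28595156  27.        ] [425.01862359  60.75546341  57.80919696]
```

Request:
move_arm([
  [0, 0, 0.8, 0, 0, 0, 0],
  [0, 0, 0.6, 0, 0, 0, 0],
  [0, 0, 0.3, 0, 0, 0, 0.3],
  [0, 0, 0, 0, 0, 0, 1],
  [0, 0, 0, 0, 0, 0, 1],
  [0, 0, 0, 0, 0, 0, 1],
  [0, 0, 0, 0, 0, 0, 1],
  [0, 0, 0, 0, 0, 0, 1],
  [0, 0, 0, 0, 0, 0, 1],
  [0, 0, 0, 0, 0, 0, 1],
])

```text
time: 19.1
eef_pos: [425.1, 60.9, 7.2]
tcp_rot: [0.371, 0.929, 0.001, 0.001]
wrist_force: [-0.9, 0.6, 5.8]
opening: 23.6
```

```bash
python3 - <<'E'
from h import *
d=grab('wrist','w15'); plan([425.2,60.5,5],46.5)
E
```

```text
tcp [425.2  60.9   7.2] yawy 46.45 shift units total [-0.01 -0.01  0.07] |max| 0.07
 toolz [ 1.6e-03  7.0e-04 -1.0e+00]
 turn total tool z units -0.01  world deg 0.05
```

View pics/w15.png

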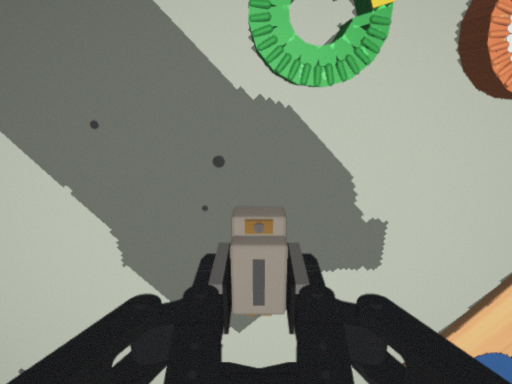

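Request:
move_arm([
  [0, 0, -0.5, 0, 0, 0, 1],
  [0, 0, -0.9, 0, 0, 0, 1],
  [0, 0, -0.9, 0, 0, 0.96, 1],
  [0, 0, -0.9, 0, 0, 0.96, 1],
  [0, 0, -0.5, 0, 0, 0.96, 1],
  [0, 0, 0, 0, 0, 0.96, 1],
  [0, 0, 0, 0, 0, 0.95, 1],
  [0, 0, 0, 0, 0, 0, 1],
  [0, 0, 0, 0, 0, 0, 1],
])

```text
time: 20.05
eef_pos: [424.4, 60.9, 117.5]
tcp_rot: [0.672, 0.741, 0.0, 0.0]
wrist_force: [0.6, 0.2, -0.2]
opening: 23.6
```

```bash
python3 - <<'E'
from h import *
print(ctrl.state()['opening']); plan([572,100.3,115],5.3)
E
```

```text
23.642278612278705
tcp [424.4  60.9 117.5] yawy 5.55 shift units total [0.83 5.02 0.08] |max| 5.02
 toolz [ 2.e-04  2.e-04 -1.e+00]
 turn total tool z units 0.03  world deg -0.25
```

Request:
move_arm([
  [0.14, 0.84, 0, 0, 0, 0.03, 1],
  [0.14, 0.84, 0, 0, 0, 0, 1],
  [0.14, 0.84, 0, 0, 0, 0, 1],
  [0.14, 0.84, 0, 0, 0, 0, 1],
  [0.14, 0.83, 0, 0, 0, 0, 1],
  [0.13, 0.83, 0, 0, 0, 0, 1],
  [0, 0, 0, 0, 0, 0, 1],
  [0, 0, 0, 0, 0, 0, 1],
  [0, 0, 0, 0, 0, 0, 1],
])

```text
time: 20.95
eef_pos: [571.2, 98.3, 116.9]
tcp_rot: [0.675, 0.738, -0.001, -0.0]
wrist_force: [0.2, -0.0, -0.7]
opening: 23.1
```

```bash
python3 - <<'E'
from h import *
d=grab('wrist','w16'); plan([572,100.3,15],5.3)
E
```

```text
tcp [571.2  98.4 117.1] yawy 5.07 shift units total [0.06 0.03 3.4 ] |max| 3.4
 toolz [-0.0011  0.     -1.    ]
 turn total tool z units -0.03  world deg 0.23
```

View pics/w16.png

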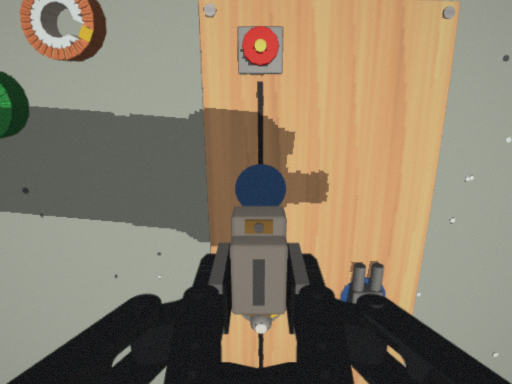

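Request:
move_arm([
  [0.06, 0.02, 0.9, 0, 0, -0.02, 1],
  [0, 0, 0.9, 0, 0, 0, 1],
  [0, 0, 0.9, 0, 0, 0, 1],
  [0, 0, 0.5, 0, 0, 0, 1],
  [0, 0, 0.2, 0, 0, 0, 1],
  [0, 0, 0, 0, 0, 0, 1],
  [0, 0, 0, 0, 0, 0, 1],
  [0, 0, 0, 0, 0, 0, 1],
])

```text
time: 21.8
eef_pos: [573.5, 100.8, 16.5]
tcp_rot: [0.674, 0.739, 0.001, 0.0]
wrist_force: [0.6, 0.3, -0.9]
opening: 22.9
```

```bash
python3 - <<'E'
from h import *
d=grab('wrist','w17'); plan([572,100.3,13],5.3);print(ctrl.state()['wrist_force'])
E
```

```text
tcp [573.4 100.9  16.4] yawy 5.22 shift units total [-0.02 -0.05  0.11] |max| 0.11
 toolz [ 1.7e-03  6.0e-04 -1.0e+00]
 turn total tool z units -0.01  world deg 0.08
[-0.62362425 -1.18973793  0.20493363]
```

View pics/w17.png

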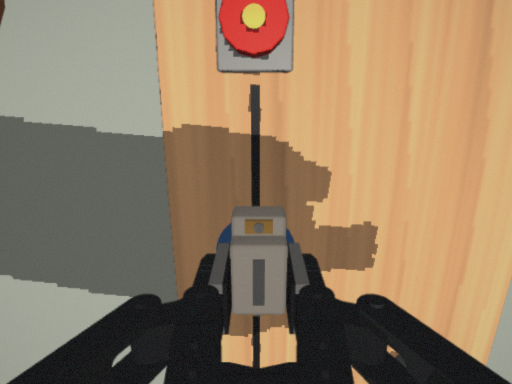

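Request:
move_arm([
  [-0.02, -0.05, 0.1, 0, 0, 0, 1],
  [0, 0, 0.04, 0, 0, 0, 1],
  [0, 0, 0, 0, 0, 0, 1],
  [0, 0, 0, 0, 0, 0, 1],
])

```text
time: 22.25
eef_pos: [572.2, 100.3, 13.2]
tcp_rot: [0.674, 0.739, 0.001, 0.0]
wrist_force: [-3.9, -0.4, 18.5]
opening: 23.4
```

```bash
python3 - <<'E'
from h import *
plan([572,100.3,12.5],5.3);print(ctrl.state()['wrist_force'])
E
```

```text
tcp [572.2 100.3  13.2] yawy 5.21 shift units total [ 0.   -0.01  0.02] |max| 0.02
 toolz [ 0.002   0.0016 -1.    ]
 turn total tool z units -0.01  world deg 0.09
[-3.90037019 -0.41159074 18.48185432]
```

Request:
move_arm([
  [0, 0, -0.02, 0, 0, 0, 1],
  [0, 0, 0, 0, 0, 0, 0.4],
  [0, 0, 0, 0, 0, 0, 0.4],
  [0, 0, 0, 0, 0, 0, 0.4],
  [0, 0, -0.4, 0, 0, 0, 0.4],
  [0, 0, -0.9, 0, 0, 0, 0.4],
  [0, 0, -0.9, 0, 0, 0, 0],
  [0, 0, -0.9, 0, 0, 0, 0],
  [0, 0, -0.9, 0, 0, 0, 0],
  [0, 0, -0.7, 0, 0, 0, 0],
])

```text
time: 23.25
eef_pos: [571.6, 99.8, 155.1]
tcp_rot: [0.674, 0.738, 0.001, 0.0]
wrist_force: [1.0, -0.1, -0.2]
opening: 85.2
```

```bash
python3 - <<'E'
from h import *
d=grab('wrist','w18'); plan([427,208,155])
q=np.array(ctrl.state()['qpos']).round(2);print(q)
E
```

```text
tcp [573.3  99.9 158.2] yawy 5.18 shift units total [ 4.03 -4.53  0.09] |max| 4.53
 toolz [ 0.0056  0.0019 -1.    ]
[-0.63  0.44  0.5   1.82 -0.25  0.95  0.07]
```

View pics/w18.png

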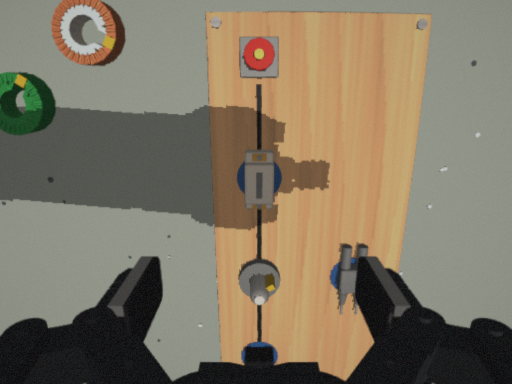

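Request:
move_arm([
  [0.81, -0.9, 0, 0, 0, 0, 0],
  [0.81, -0.9, 0, 0, 0, 0, 0],
  [0.81, -0.91, 0, 0, 0, 0, 0],
  [0.8, -0.91, 0, 0, 0, 0, 0],
  [0.8, -0.91, 0, 0, 0, 0, 0],
  [0, 0, 0.2, 0, 0, 0.97, 0],
  [0, 0, 0.2, 0, 0, 0.97, 0],
  [0, 0, 0.2, 0, 0, 0.97, 0],
  [0, 0, 0.2, 0, 0, 0.97, 0],
  [0, 0, 0.2, 0, 0, 0.97, 0],
])

```text
time: 24.3
eef_pos: [425.0, 208.0, 123.0]
tcp_rot: [0.894, 0.448, 0.0, -0.0]
wrist_force: [0.3, 0.6, -0.2]
opening: 85.2
```

Request:
move_arm([
  [0, 0, 0, 0, 0, 0.97, 0],
  [0, 0, 0, 0, 0, 0, 0],
  [0, 0, 0, 0, 0, 0, 0],
  [0, 0, 0, 0, 0, 0, 0],
])

```text
time: 24.7
eef_pos: [425.0, 208.2, 123.0]
tcp_rot: [0.923, 0.386, 0.0, -0.0]
wrist_force: [-0.1, -0.4, -0.1]
opening: 85.8
```

```bash
python3 - <<'E'
from h import *
d=grab('wrist','w19'); plan([427,208,5],-45)
a=cv2.imread('pics/w19.png'); cv2.imwrite('pics/w19c.png',cv2.resize(a[110:260,170:350],None,fx=4,fy=4,interpolation=cv2.INTER_CUBIC))
E
```

```text
tcp [425.  208.1 123. ] yawy -44.66 shift units total [0.04 0.05 3.93] |max| 3.93
 toolz [ 2.e-04  5.e-04 -1.e+00]
 turn total tool z units 0.04  world deg -0.34
```

View pics/w19.png

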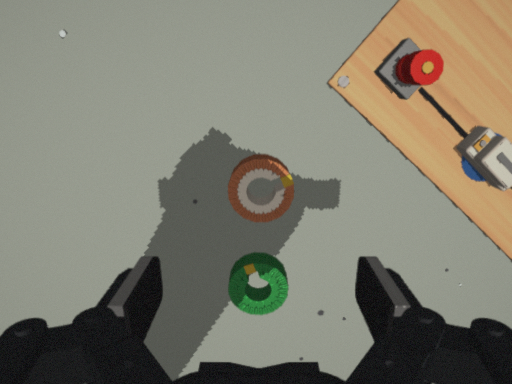

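View pics/w19c.png

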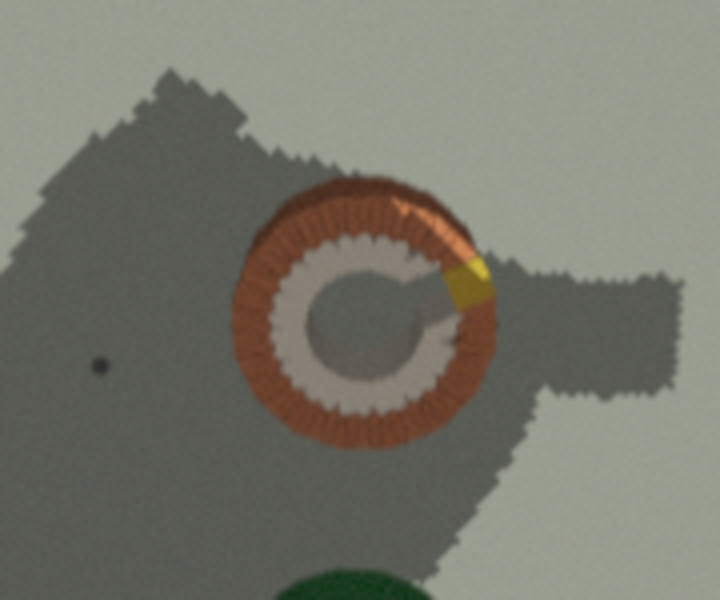

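```bash
python3 - <<'E'
from h import *
d=grab('wrist')
q=lambda u,v,z:at(d,(170+u/4,110+v/4),z)[:2]
for c in [(364,320),(365,325),(364,326)]:
    c=q(*c,20); n=q(469,283,20); print(c,np.degrees(np.arctan2(*(n-c)[::-1])),np.linalg.norm(n-c))
print(q(496,325,20)-q(232,325,20), np.linalg.norm(q(496,325,20)-q(232,325,20)))
plan([425.8,209,5],-45)
E
```

```text
[428.05486315 207.93682693] -24.418885396490012 21.016337972911582
[427.49320403 207.0959931 ] -21.72163587127912 21.20364146953822
[427.21882575 207.08769453] -21.429875412039973 21.455743828956177
[ 35.62610993 -35.23413928] 50.10652930794724
tcp [425.  208.  122.9] yawy -44.7 shift units total [ 0.04 -0.    3.93] |max| 3.93
 toolz [ 2.e-04  5.e-04 -1.e+00]
 turn total tool z units 0.04  world deg -0.3
```

Request:
move_arm([
  [0.04, 0.07, 0.9, 0, 0, 0, 0],
  [0, 0, 0.9, 0, 0, 0, 0],
  [0, 0, 0.9, 0, 0, 0, 0],
  [0, 0, 0.7, 0, 0, 0, 0],
  [0, 0, 0.4, 0, 0, 0, 0],
  [0, 0, 0.12, 0, 0, 0, 0],
  [0, 0, 0, 0, 0, 0, 0],
  [0, 0, 0, 0, 0, 0, 0],
])

```text
time: 25.6
eef_pos: [427.9, 207.7, 5.9]
tcp_rot: [0.923, 0.384, 0.001, -0.0]
wrist_force: [-0.3, 0.7, -0.6]
opening: 85.4
```

```bash
python3 - <<'E'
from h import *
d=grab('wrist','w20'); plan([427.5,207.4,5],-45);print(ctrl.state()['wrist_force'])
E
```

```text
tcp [427.9 207.8   6. ] yawy -44.8 shift units total [-0.02 -0.    0.03] |max| 0.03
 toolz [ 0.0013  0.0011 -1.    ]
 turn total tool z units 0.02  world deg -0.2
[-0.09654049 -0.41283499  0.66247598]
```

View pics/w20.png

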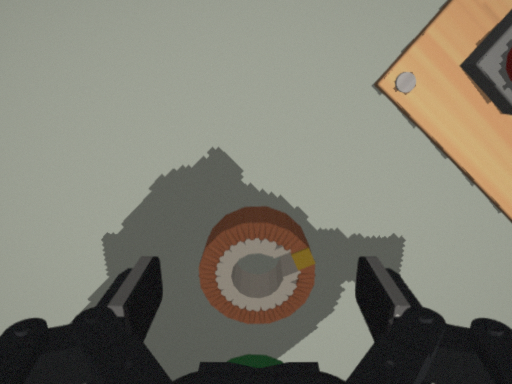

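```bash
python3 - <<'E'
from h import *
d=grab('wrist'); p,_=tool()
a=cv2.cvtColor(d['image'],cv2.COLOR_RGB2BGR).copy()
t=np.linspace(0,2*np.pi,60)
for r in (25,11):
    P=np.c_[p[0]+r*np.cos(t),p[1]+r*np.sin(t),0*t+20]
    cv2.polylines(a,[np.round(proj(d,P)*8).astype(int)],True,(255,255,0),1,shift=3)
cv2.imwrite('pics/w20c.png',cv2.resize(a[180:350,160:360],None,fx=3.5,fy=3.5,interpolation=cv2.INTER_CUBIC))
E
```

```text
(no output)
```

View pics/w20c.png

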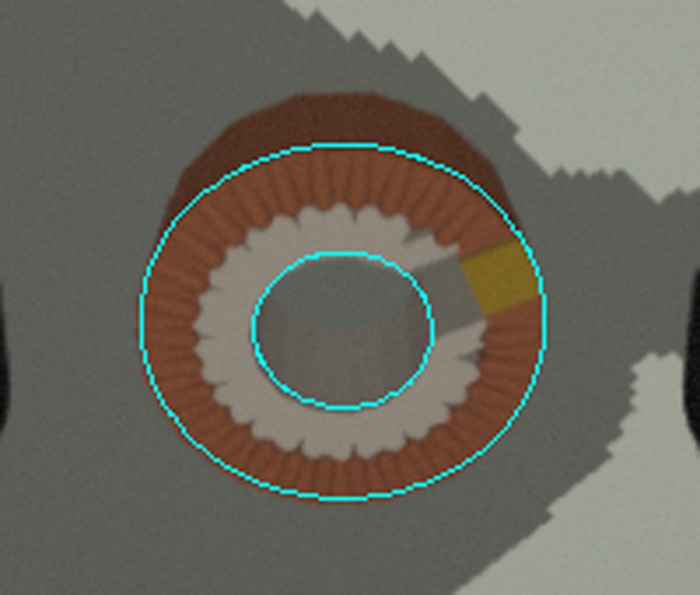

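Centred to well under 1 mm. Closing on it.

Request:
move_arm([
  [0, 0, 0, 0, 0, 0, 1],
  [0, 0, 0, 0, 0, 0, 1],
  [0, 0, 0, 0, 0, 0, 1],
  [0, 0, 0, 0, 0, 0, 1],
  [0, 0, 0, 0, 0, 0, 1],
  [0, 0, 0, 0, 0, 0, 1],
], force=50)

```text
time: 26.3
eef_pos: [427.4, 207.6, 5.7]
tcp_rot: [0.923, 0.384, 0.0, -0.0]
wrist_force: [-2.3, -1.4, 9.4]
opening: 48.3
```

```bash
cat > tor.py <<'E'
from h import *
import sys
# pose of held toroid relative to tool: fit drawing offset ox,oy (tool mm), angle rel to tool y, height of top above tcp
def draw(d,fn,ox,oy,ang,ht,box=(170,360,150,370),f=3):
    p,r=tool(); a=cv2.cvtColor(d['image'],cv2.COLOR_RGB2BGR).copy(); t=np.linspace(0,2*np.pi,60)
    def W(x,y): return p+r.apply(np.c_[ox+np.atleast_1d(x),oy+np.atleast_1d(y),np.full(np.size(x),-ht)])
    for R_ in (25,11): cv2.polylines(a,[np.round(proj(d,W(R_*np.sin(t),R_*np.cos(t)))*8).astype(int)],True,(255,255,0),1,shift=3)
    A=np.radians(ang); u=np.array([np.sin(A),np.cos(A)]); v=np.array([u[1],-u[0]])
    Q=[u*11+v*5,u*25+v*5,u*25-v*5,u*11-v*5]; Q=np.array(Q)
    cv2.polylines(a,[np.round(proj(d,W(Q[:,0],Q[:,1]))*8).astype(int)],True,(0,255,0),1,shift=3)
    y0,y1,x0,x1=box; cv2.imwrite(f'pics/{fn}.png',cv2.resize(a[y0:y1,x0:x1],None,fx=f,fy=f,interpolation=cv2.INTER_CUBIC))
E
python3 - <<'E'
from tor import *
d=grab('wrist'); s=ctrl.state(); print(s['opening'],s['wrist_force'],s['time']); plan([427.5,207.4,5],-45)
draw(d,'w21',0,0,22,20-tool()[0][2])
E
```

```text
48.60508386282462 [-1.56149835 -0.90406247  9.87179187] 26.35
tcp [427.4 207.6   5.7] yawy -44.8 shift units total [-0.    0.01  0.02] |max| 0.02
 toolz [ 2.e-04  8.e-04 -1.e+00]
 turn total tool z units 0.02  world deg -0.2
```

View pics/w21.png

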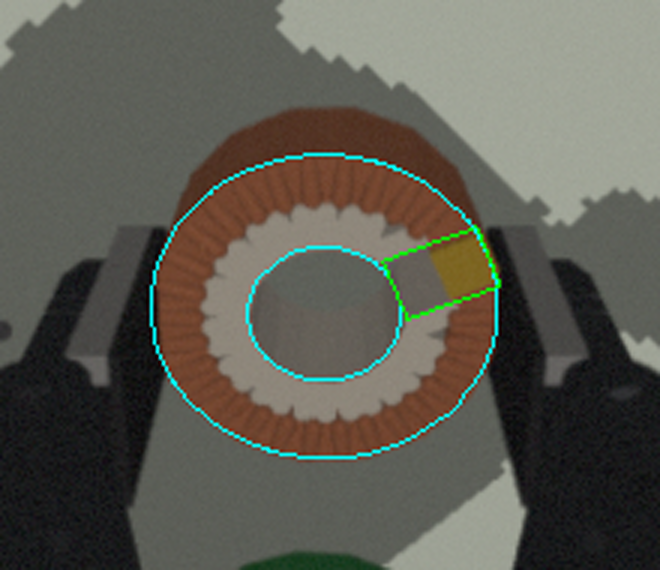

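Request:
move_arm([
  [0, 0, -0.5, 0, 0, 0, 1],
  [0, 0, -0.9, 0, 0, 0, 1],
  [0, 0, -0.9, 0, 0, -0.96, 1],
  [0, 0, -0.9, 0, 0, -0.96, 1],
  [0, 0, -0.9, 0, 0, -0.96, 1],
  [0, 0, -0.3, 0, 0, -0.96, 1],
  [0, 0, 0, 0, 0, -0.96, 1],
  [0, 0, 0, 0, 0, -0.96, 1],
  [0, 0, 0, 0, 0, -0.96, 1],
  [0, 0, 0, 0, 0, 0, 1],
])

```text
time: 27.35
eef_pos: [427.1, 207.2, 137.2]
tcp_rot: [0.622, 0.783, 0.0, -0.0]
wrist_force: [0.1, -0.9, -0.5]
opening: 48.1
```

```bash
python3 - <<'E'
from h import *
s=ctrl.state(); print(s['opening'],s['wrist_force']); plan([590,-70,140],13)
E
```

```text
48.13346269623427 [ 0.09743278 -0.87788553 -0.45506409]
tcp [427.1 207.2 137.2] yawy 13.06 shift units total [-10.23   3.2   -0.1 ] |max| 10.23
 toolz [-1.e-04  2.e-04 -1.e+00]
 turn total tool z units 0.01  world deg -0.06
```

Request:
move_arm([
  [-0.93, 0.29, 0, 0, 0, 0, 1],
  [-0.93, 0.29, 0, 0, 0, 0, 1],
  [-0.93, 0.29, 0, 0, 0, 0, 1],
  [-0.93, 0.29, 0, 0, 0, 0, 1],
  [-0.93, 0.29, 0, 0, 0, 0, 1],
  [-0.93, 0.29, 0, 0, 0, 0, 1],
  [-0.93, 0.29, 0, 0, 0, 0, 1],
  [-0.93, 0.29, 0, 0, 0, 0, 1],
  [-0.93, 0.29, 0, 0, 0, 0, 1],
  [-0.93, 0.29, 0, 0, 0, 0, 1],
])

```text
time: 28.35
eef_pos: [574.9, -46.1, 136.9]
tcp_rot: [0.625, 0.781, -0.0, -0.0]
wrist_force: [1.0, 0.5, -1.2]
opening: 48.3
```

Request:
move_arm([
  [-0.93, 0.3, 0, 0, 0, 0, 1],
  [0, 0, 0, 0, 0, 0, 1],
  [0, 0, 0, 0, 0, 0, 1],
  [0, 0, 0, 0, 0, 0, 1],
])

```text
time: 28.75
eef_pos: [589.1, -69.1, 136.7]
tcp_rot: [0.623, 0.782, -0.0, -0.001]
wrist_force: [0.3, 0.6, -0.4]
opening: 48.0
```

```bash
cat >> tor.py <<'E'
def key(d,fn,ax,az,yaw_b=5.3,f=6,half=40):
    a=cv2.cvtColor(d['image'],cv2.COLOR_RGB2BGR)
    c=proj(d,[[*ax,36]])[0].round().astype(int); y0,x0=max(c[1]-half,0),max(c[0]-half,0)
    b=cv2.resize(a[y0:y0+2*half,x0:x0+2*half],None,fx=f,fy=f,interpolation=cv2.INTER_CUBIC)
    def pl(P,col): cv2.polylines(b,[np.round(((proj(d,P)-[x0,y0]+.5)*f-.5)*8).astype(int)],True,col,1,shift=3)
    t=np.linspace(0,2*np.pi,60); C=lambda r,z:np.c_[ax[0]+r*np.cos(t),ax[1]+r*np.sin(t),0*t+z]
    pl(C(20,16),(255,255,0)); pl(C(4.5,46),(255,255,0)); pl(C(8.5,40),(255,255,0))
    A=np.radians(az); u=np.array([np.cos(A),np.sin(A)]); v=np.array([-u[1],u[0]])
    Q=[np.r_[np.array(ax)+u*r+v*s,36] for r,s in [(8.5,2.5),(15,2.5),(15,-2.5),(8.5,-2.5)]]; pl(np.array(Q),(0,255,0))
    cv2.imwrite(f'pics/{fn}.png',b)
E
python3 - <<'E'
from tor import *
d=grab('wrist','w22'); plan([581.2,.5,140],13); key(d,'w22k',(581.2,.6),35)
draw(d,'w22t',0,0,22,14.5)
E
```

```text
tcp [589.1 -68.8 136.8] yawy 12.95 shift units total [ 2.31  0.26 -0.1 ] |max| 2.31
 toolz [-8.e-04  7.e-04 -1.e+00]
 turn total tool z units -0.01  world deg 0.05
```

View pics/w22k.png

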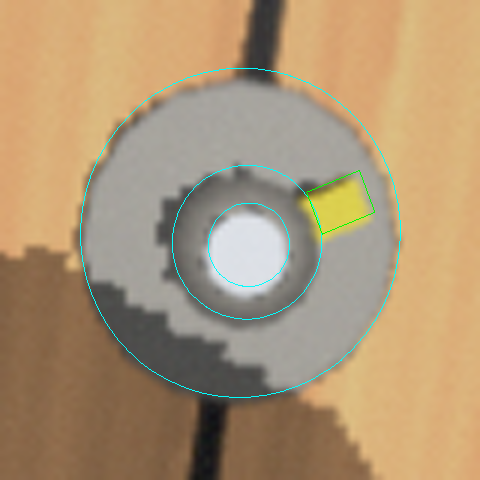

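View pics/w22t.png

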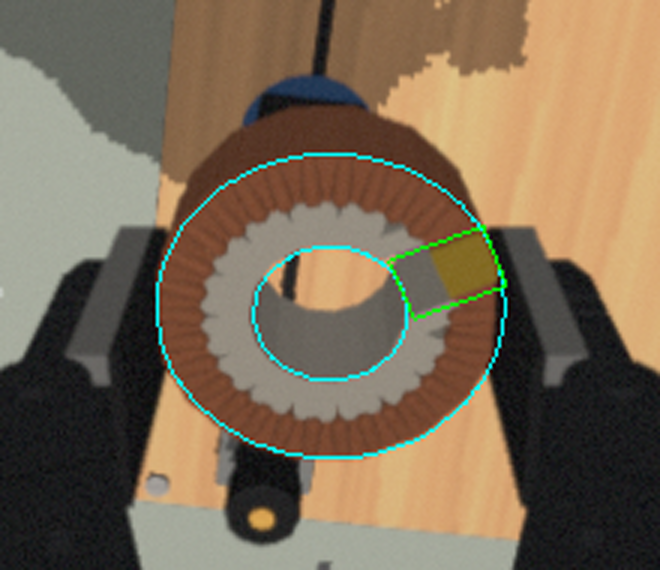

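View pics/w22.png

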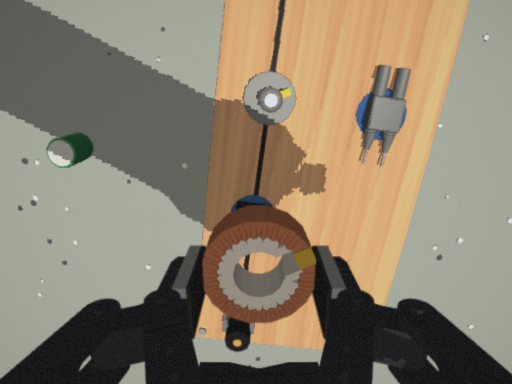

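```bash
python3 - <<'E'
from h import *
plan([581.3,.1,60],14.5)
E
```

```text
tcp [589.1 -68.8 136.8] yawy 12.95 shift units total [2.3  0.26 2.56] |max| 2.56
 toolz [-8.e-04  7.e-04 -1.e+00]
 turn total tool z units -0.18  world deg 1.55
```

Request:
move_arm([
  [0.75, 0.09, 0, 0, 0, 0, 1],
  [0.75, 0.09, 0, 0, 0, 0, 1],
  [0.8, 0.08, 0, 0, 0, 0, 1],
  [0, 0, 0.6, 0, 0, -0.18, 1],
  [0, 0, 0.8, 0, 0, 0, 1],
  [0, 0, 0.8, 0, 0, 0, 1],
  [0, 0, 0.3, 0, 0, 0, 1],
  [0, 0, 0, 0, 0, 0, 1],
  [0, 0, 0, 0, 0, 0, 1],
  [0, 0, 0, 0, 0, 0, 1],
])

```text
time: 29.8
eef_pos: [582.6, -1.1, 63.3]
tcp_rot: [0.612, 0.791, 0.001, 0.001]
wrist_force: [-0.7, -0.4, -0.4]
opening: 48.4
```

```bash
python3 - <<'E'
from tor import *
d=grab('wrist','w23'); plan([581.3,.1,50],14.5); key(d,'w23k',(581.3,.1),36.5,f=5,half=60)
a=cv2.imread('pics/w23.png');cv2.imwrite('pics/w23c.png',cv2.resize(a[180:350,160:360],None,fx=3.5,fy=3.5,interpolation=cv2.INTER_CUBIC))
grab('side','s23'); a=cv2.imread('pics/s23.png');cv2.imwrite('pics/s23c.png',cv2.resize(a[130:260,140:300],None,fx=4.5,fy=4.5,interpolation=cv2.INTER_CUBIC))
E
```

```text
tcp [582.5  -1.1  63.3] yawy 14.49 shift units total [ 0.05 -0.03  0.44] |max| 0.44
 toolz [ 1.9e-03  3.0e-04 -1.0e+00]
 turn total tool z units -0.0  world deg 0.01
```

View pics/w23k.png

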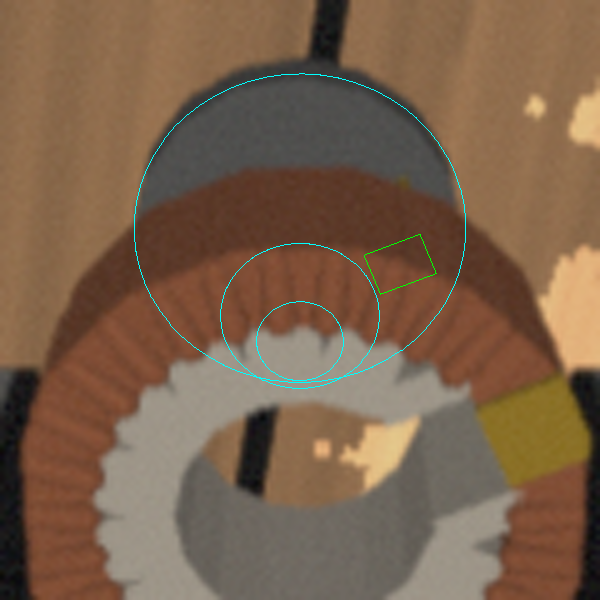

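View pics/s23c.png

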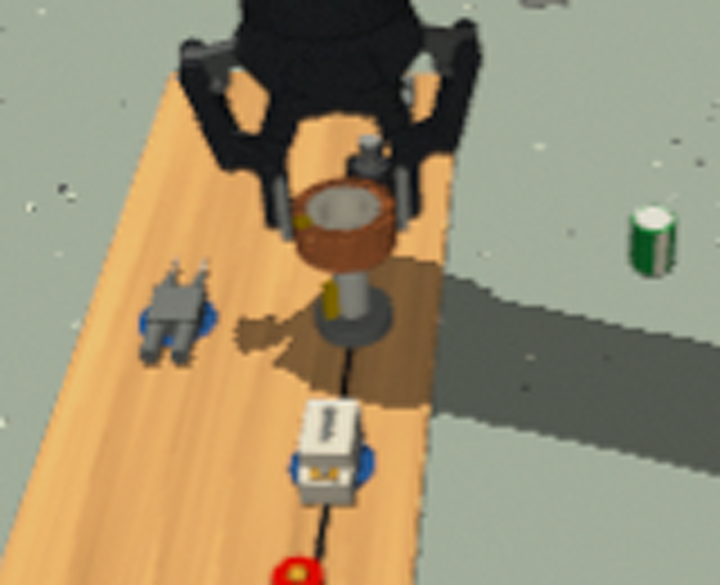

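Request:
move_arm([
  [0.04, -0.03, 0.2, 0, 0, 0, 1],
  [0, 0, 0.2, 0, 0, 0, 1],
  [0, 0, 0.15, 0, 0, 0, 1],
  [0, 0, 0, 0, 0, 0, 1],
  [0, 0, 0, 0, 0, 0, 1],
  [0, 0, 0, 0, 0, 0, 1],
])

```text
time: 30.5
eef_pos: [580.7, -0.3, 45.7]
tcp_rot: [0.612, 0.791, 0.0, 0.0]
wrist_force: [0.0, 0.1, -1.0]
opening: 48.2
```

```bash
python3 - <<'E'
from tor import *
d=grab('wrist','w24'); plan([581.3,.1,44],14.5); s=ctrl.state(); print(s['wrist_force'],s['opening'])
a=cv2.imread('pics/w24.png');cv2.imwrite('pics/w24c.png',cv2.resize(a[180:350,160:360],None,fx=3.5,fy=3.5,interpolation=cv2.INTER_CUBIC))
draw(d,'w24t',0,0,22,14.5)
grab('side','s24'); a=cv2.imread('pics/s24.png');cv2.imwrite('pics/s24c.png',cv2.resize(a[150:230,180:260],None,fx=7,fy=7,interpolation=cv2.INTER_CUBIC))
E
```

```text
tcp [ 5.807e+02 -3.000e-01  4.570e+01] yawy 14.49 shift units total [0.01 0.02 0.06] |max| 0.06
 toolz [ 2.e-04 -0.e+00 -1.e+00]
 turn total tool z units -0.0  world deg 0.01
[-0.40307619  0.01344529 -0.60180859] 48.27179826324444
```

View pics/w24c.png

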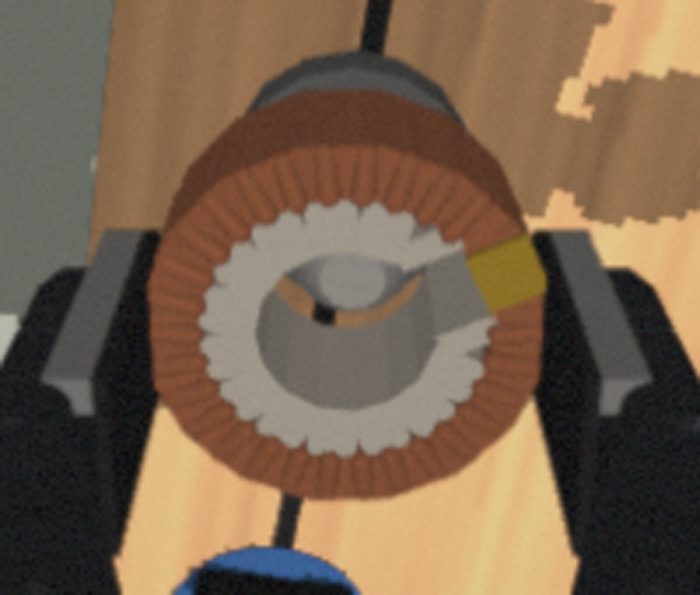

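View pics/s24c.png

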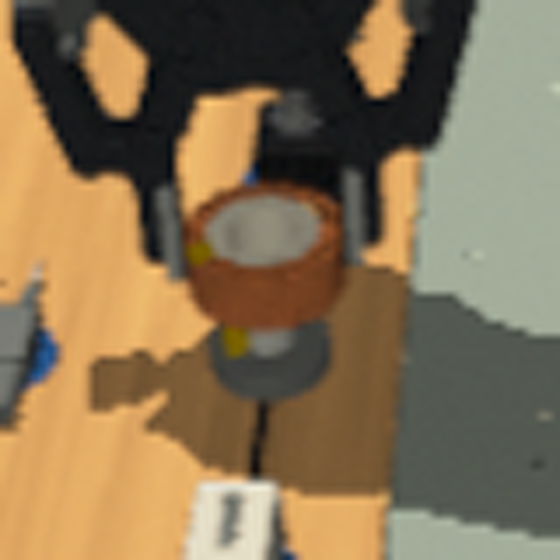

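```bash
python3 - <<'E'
from tor import *
d=grab('wrist'); p,r=tool(); print(p,proj(d,[[p[0],p[1],46]]), at(d,(260.0,259.4),46)-p)
E
```

```text
[ 5.80717389e+02 -2.73022913e-01  4.57543378e+01] [[259.42774162 258.8477012 ]] [ 0.33467689 -0.21630518  0.24566219]
```

Request:
move_arm([
  [0.0, 0.01, 0.1, 0, 0, 0, 1],
  [0, 0, 0.1, 0, 0, 0, 1],
  [0, 0, 0.1, 0, 0, 0, 1],
  [0, 0, 0.1, 0, 0, 0, 1],
  [0, 0, 0, 0, 0, 0, 1],
  [0, 0, 0, 0, 0, 0, 1],
])

```text
time: 31.25
eef_pos: [580.8, -0.3, 33.4]
tcp_rot: [0.612, 0.791, -0.0, -0.0]
wrist_force: [0.4, -0.7, -1.7]
opening: 48.4
```

```bash
python3 - <<'E'
from tor import *
d=grab('wrist','w25'); plan([581.3,.1,21.7],14.5); s=ctrl.state(); print(s['wrist_force'],s['opening'])
a=cv2.imread('pics/w25.png');cv2.imwrite('pics/w25c.png',cv2.resize(a[180:350,160:360],None,fx=3.5,fy=3.5,interpolation=cv2.INTER_CUBIC))
E
```

```text
tcp [ 5.809e+02 -2.000e-01  3.360e+01] yawy 14.49 shift units total [0.01 0.02 0.4 ] |max| 0.4
 toolz [-0. -0. -1.]
 turn total tool z units -0.0  world deg 0.01
[ 0.45152453 -0.37937227 -0.29338915] 48.56785026374346
```

View pics/w25c.png

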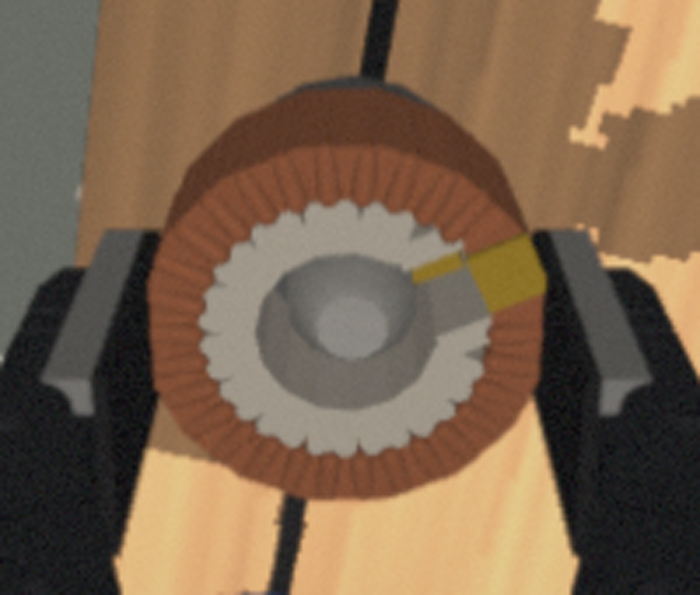

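Request:
move_arm([
  [0.0, 0.01, 0.1, 0, 0, 0, 1],
  [0, 0, 0.1, 0, 0, 0, 1],
  [0, 0, 0.1, 0, 0, 0, 1],
  [0, 0, 0.08, 0, 0, 0, 1],
  [0, 0, 0, 0, 0, 0, 1],
  [0, 0, 0, 0, 0, 0, 1],
])

```text
time: 31.9
eef_pos: [581.1, -0.2, 22.0]
tcp_rot: [0.612, 0.791, -0.0, -0.0]
wrist_force: [-0.5, 0.3, -0.6]
opening: 48.4
```

```bash
python3 - <<'E'
from tor import *
d=grab('wrist','w26'); plan([581.3,.1,21.7],14.5); s=ctrl.state(); print(s['wrist_force'],s['opening'])
a=cv2.imread('pics/w26.png');cv2.imwrite('pics/w26c.png',cv2.resize(a[180:350,160:360],None,fx=3.5,fy=3.5,interpolation=cv2.INTER_CUBIC))
E
```

```text
tcp [ 5.811e+02 -2.000e-01  2.210e+01] yawy 14.49 shift units total [0.01 0.01 0.01] |max| 0.01
 toolz [-1.e-04 -1.e-04 -1.e+00]
 turn total tool z units -0.0  world deg 0.01
[-0.27279225 -0.06498883 -0.17266348] 48.50026765058626
```

View pics/w26c.png

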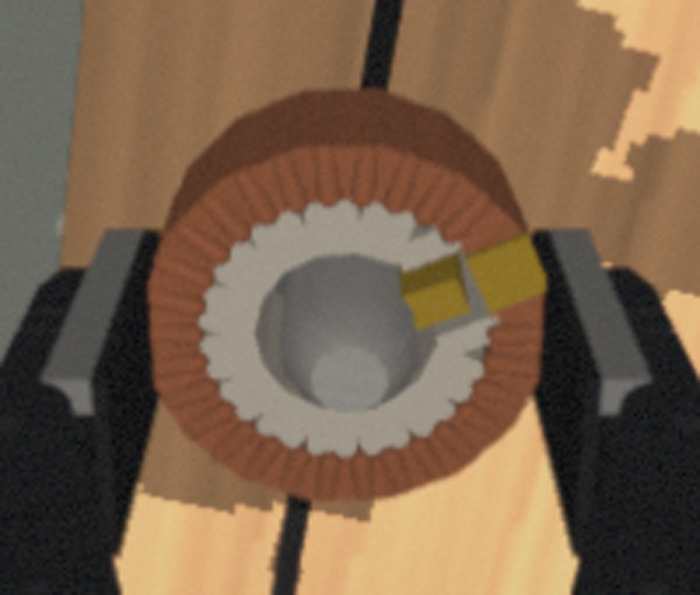

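Request:
move_arm([
  [0, 0, 0.02, 0, 0, 0, 1],
  [0, 0, 0, 0, 0, 0, 0.2],
  [0, 0, 0, 0, 0, 0, 0.1],
  [0, 0, 0, 0, 0, 0, 0.1],
  [0, 0, -0.3, 0, 0, 0, 0.1],
  [0, 0, -0.6, 0, 0, 0, 0.1],
  [0, 0, -0.9, 0, 0, 0, 0.1],
  [0, 0, -0.9, 0, 0, 0, 0],
  [0, 0, -0.9, 0, 0, 0, 0],
  [0, 0, -0.9, 0, 0, 0, 0],
])

```text
time: 32.95
eef_pos: [581.1, -0.2, 158.4]
tcp_rot: [0.612, 0.791, 0.0, 0.0]
wrist_force: [0.2, -0.4, 0.2]
opening: 85.3
```

Request:
move_arm([
  [-0.9, 0, -0.3, 0, 0, 0, 0],
  [-0.9, 0, 0, 0, 0, 0, 0],
  [-0.9, 0, 0, 0, 0, 0, 0],
  [0, 0, 0, 0, 0, 0, 0],
  [0, 0, 0, 0, 0, 0, 0],
  [0, 0, 0, 0, 0, 0, 0],
])

```text
time: 33.55
eef_pos: [601.3, -77.3, 165.7]
tcp_rot: [0.612, 0.791, 0.0, -0.0]
wrist_force: [-0.8, -0.3, -1.0]
opening: 85.4
```

```bash
python3 - <<'E'
from tor import *
d=grab('wrist','w27'); print(ctrl.state()['wrist_force'],tool()[0],ctrl.state()['time'])
a=cv2.imread('pics/w27.png')
c=proj(d,[[581.3,.1,26]])[0].astype(int);print(c)
x,y=max(c[0]-50,0),max(c[1]-50,0)
cv2.imwrite('pics/w27c.png',cv2.resize(a[y:y+100,x:x+100],None,fx=5.5,fy=5.5,interpolation=cv2.INTER_CUBIC))
grab('side','s27'); a=cv2.imread('pics/s27.png');cv2.imwrite('pics/s27c.png',cv2.resize(a[120:290,140:340],None,fx=3.5,fy=3.5,interpolation=cv2.INTER_CUBIC))
E
```

```text
[ 0.25577614 -0.07643198  0.01595037] [601.27977298 -77.09279624 165.61287716] 33.6
[259  82]
```

View pics/w27.png

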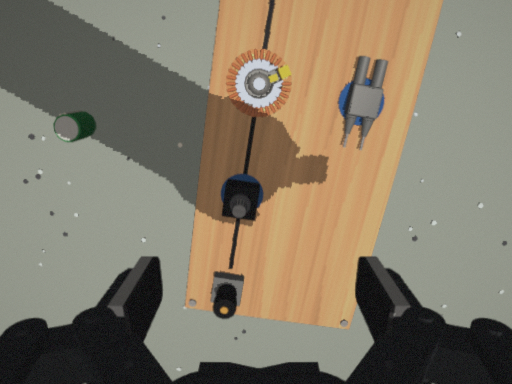

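View pics/w27c.png

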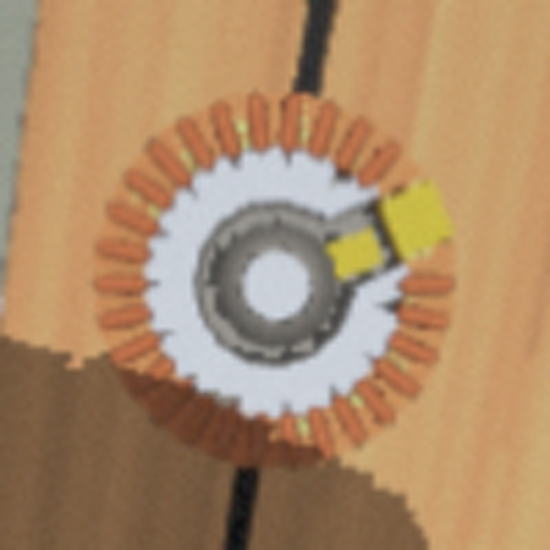

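View pics/s27c.png

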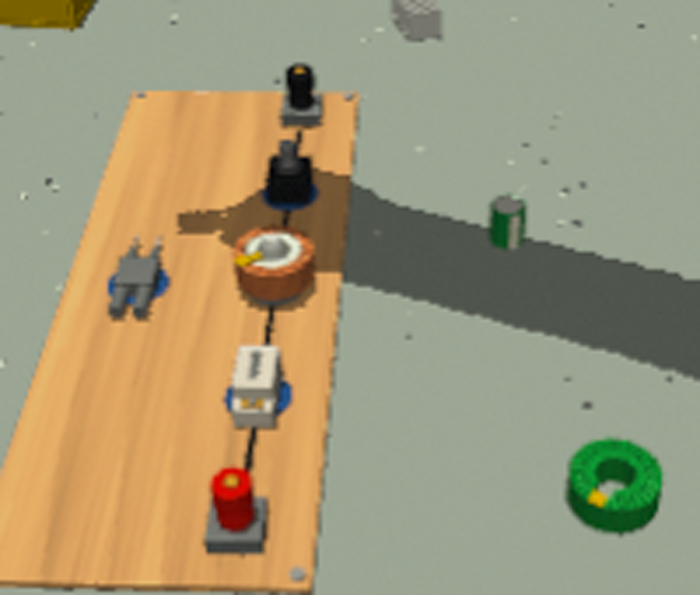

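```bash
python3 - <<'E'
from tor import *
S=grab('side'); W=grab('wrist')
y=np.array([-18.5,199.9]);y/=np.linalg.norm(y);x=np.array([y[1],-y[0]]);o=np.array([581.3,.2])
B=lambda bx,by,z:np.r_[o+x*bx+y*by,z]
t=np.linspace(0,2*np.pi,50)
def rect(cx,cy,hx,hy,z): return [B(cx+a*hx,cy+b*hy,z) for a,b in [(1,1),(1,-1),(-1,-1),(-1,1)]]
shapes=[[B(25*np.cos(a),25*np.sin(a),36) for a in t],[B(25*np.cos(a),25*np.sin(a),16) for a in t],rect(0,-100,15,15,28),rect(0,100,12,17,33),rect(90,0,13,13,20)]
for d,fn,(x0,x1,y0,y1),f in [(S,'vs',(150,270,150,270),5),(W,'vw',(190,410,30,240),2.7)]:
    b=cv2.cvtColor(d['image'],cv2.COLOR_RGB2BGR)[y0:y1,x0:x1]; b=cv2.resize(b,None,fx=f,fy=f,interpolation=cv2.INTER_CUBIC)
    for P in shapes: cv2.polylines(b,[np.round(((proj(d,P)-[x0,y0]+.5)*f-.5)*8).astype(int)],True,(255,255,0),1,shift=3)
    cv2.imwrite(f'pics/{fn}.png',b)
R2=lambda d,uv,z:(lambda v:(np.round([v@x,v@y],1)))(at(d,uv,z)[:2]-o)
print('clip',R2(W,(366,98),20),'enc tip',R2(W,(239,206),48))
E
```

```text
clip [89.1  2.8] enc tip [ -0.6 -97.6]
```

View pics/vs.png

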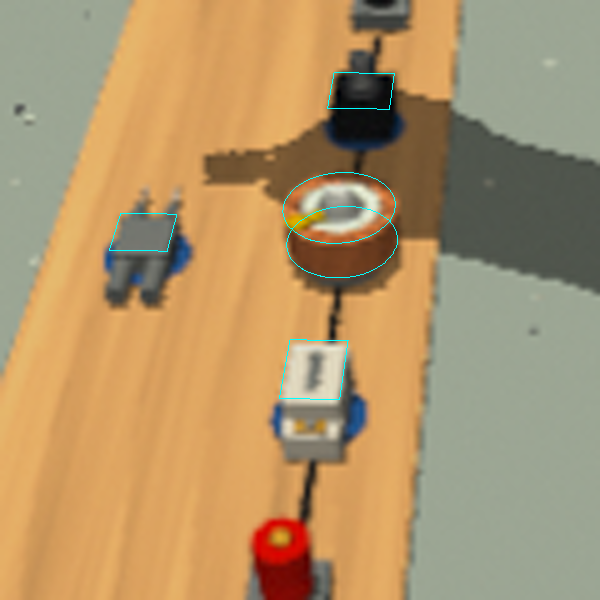

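View pics/vw.png

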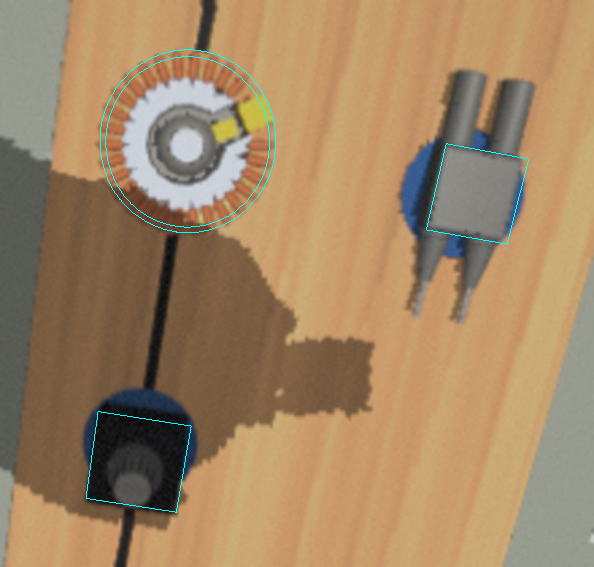

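```bash
python3 -c "
from workcell import ctrl
s=ctrl.state();print(s['time'],s['wrist_force'],s['opening']);print(ctrl.hand_in())"
```

```text
33.75 [-0.13525379 -0.43229207 -0.8405413 ] 85.17745149167928
the job is handed in; nothing more can be done
None
```

I set up the board as asked and handed it in at 33.75 s of the 96 s allowed. No verdict was reported.

| Part | Where it is | Last check |
|---|---|---|
| Encoder | Upright on the spot between the post and the black terminal | About 2.5 mm from centre along the row, 0.6 mm off the row line |
| Probe tips | Flat on the rear spot, parallel to the row | About 3 mm from centre |
| Fuse carrier | Right way up, lengthways on the spot between the post and the red terminal | By eye, matched its outline to about 1–2 mm (side view only) |
| Copper toroid | Over the post with the key in its notch | By eye, matched the outline drawn at its home height, from the side and from above |

- **Released:** the gripper was open and clear of everything, and the wrist force was near zero.
- **Bystanders:** I didn't touch the heatsink or the capacitor. They look unmoved in the pictures, but I didn't measure them again at the end.
- **Disagreements:** my first angle for the probe tips, seen obliquely, was about 6° off the close view, so I used the close view. My readings of the key's angle ranged from 33° to 39°; I used 36.5° and the toroid went down with no noticeable force.

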